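# Tong a suspect block battery into the quarantine box's tipping bucket and dump it

## Task

A suspect block battery lies in the sorting tray and must not be touched by hand: take the sprung tongs from their stand, squeeze them shut on it, and let go of it in the bucket of the quarantine box. Then push the bucket's lever over past its catch so that the bucket dumps the battery into the box, and let the bucket swing back level. Finish with the tongs standing back in their stand, and leave everything else as it is.

Things in the scene. Friction and masses are not known exactly. Their poses are not given: they have to be found in the camera images.
- tray: Shallow grey sorting tray, 170 (x) x 180 (y) x 12 mm high, fixed; floor and walls 4 mm thick. Origin: centre of its underside, z up. The block battery lies in its middle part, low bystanders near its edges.
- cell: The block battery: a dark box, two small round terminals on its +x end, a brass band near the other, 48.5 long (x, overall) x 17.5 wide (y) x 26.5 mm high (z), about 46 g, lying on its narrow long side on the tray floor, 4 mm above the bench. Origin: centre of its underside. The tongs hold it across its 17.5 mm width; the robot's fingers must not touch it.
- stand: Tong stand, fixed: an open aluminium pocket 38 (x) x 66 (y) x 34 mm high outside, walls and floor 4 mm (inside 30 x 58 mm), on a thin base plate 66 x 94 mm. Origin: centre of its underside, z up. The tongs stand in it tips down, their y along the pocket's long y.
- tongs: Sprung steel tongs, about 96 mm long, 90 g, standing bow up, tips down in the stand, held from above. Origin: midway between the tips, level with their lower ends; z up to the bow (head top at z = 96 mm, 24 mm wide in x, 36 mm in y); y is the direction in which the two arms close; symmetrical. The rubber tips (20 wide in x, 24 mm tall) are free 44 mm apart inside, 52 mm outside.
- tongs_grip (a point): Middle of the two rubber grip plates, z = 60 mm on the tongs' axis (plates 26 wide in x, 16 mm high, facing out along y; one finger on each). Outside over them: 50 mm free; about 47 mm with tips 35 mm apart; about 41 mm with tips parallel and 17.5 mm apart (tips close 3 mm per mm). Springs push each finger with 4 N free, 10 N at 41 mm.
- tongs_tips (a point): Midway between the middles of the tips, z = 12 mm on the tongs' axis. A finger opening of about 46 mm carries the tongs open; commanding well under 41 mm with about 40 N clamps the battery; back to 46 mm lets go of the battery but not of the tongs; wide open lets go of the tongs.
- box: Quarantine box, grey painted steel, open on top, 230 (x) x 140 (y) x 100 mm high, walls and floor 4 mm, fixed on a base plate 240 x 150 mm. Origin: centre of its underside, z up. The bucket hangs over its near (-x) half on an axle along the box's y; the open far (+x) half is where the battery falls.
- box_floor (a point): Centre of the box's inner floor, 4 mm above the box's underside.
- bucket_pivot (a point): The middle of the bucket's axle: 10 mm to -x of the box's centre, 118 mm above the box's underside. Its axes are those of the box and do not turn with the bucket.
- bucket_floor (a point): Centre of the bucket's flat floor, turning with the bucket; at rest 44 mm to -x of the axle and 7 mm above it (125 mm above the bench), axes as the box's. Bucket: aluminium scoop, floor 86 (x) x 96 mm (y) inside, a back wall at -x and side walls standing 33 mm above the floor, and a gentle 36 mm long ramp instead of a front wall at +x.
- lever_tip (a point): Centre of the black handle bar (14 mm dia, 26 long along y) on the bucket's lever, 92 mm from the axle; turns with the bucket. Lever: flat bar, 22 mm wide in y, 6 thick, 96 mm to +y of the box's middle, beside it. At rest it leans to -x, 0.7 rad from upright (handle 59 mm to -x of the axle, 70 mm above it). A level push to the box's +x, 50 to 55 mm above the axle, tips it.
- bucket (a joint): Angle of the bucket, rad: 0 level, grows as the lever is pushed over to the box's +x, stop at 1.5. A sprung catch resists the first 0.3 rad: the push takes up to about 10 N, then about 4 N. The battery slides out above about 1.2; let go, the bucket's spring swings it back to 0 past the catch.
- phone_pack: Bystander: flat black battery pack in the tray, 62 x 38 x 6 mm. Origin: centre of its underside.
- camera_pack: Bystander: black battery pack in the tray, 40 x 30 x 10 mm. Origin: centre of its underside.
- coin_cell: Bystander: steel coin cell in the tray, 24 mm dia, 5 mm high. Origin: centre of its underside.
- hard_drive: Bystander: hard disk drive on the bench, 147 x 101 x 26 mm. Origin: centre of its underside.
- adapter: Bystander: black power adapter on the bench, 105 x 48 x 30 mm. Origin: centre of its underside.
- tape_roll: Bystander: cardboard-coloured tape roll on the bench, 90 mm dia, 24 mm high. Origin: centre of its underside.
- screwdriver: Bystander: screwdriver lying on the bench at the far right, away from the work.
Things that resemble listed ones, but are neither listed nor needed, are in the scene too. Of the things like the cell, leave any that is blue, purple or white; of the rest the smaller one is meant.

How it is judged:
By the outcome, as a careful person would: the job done as asked, in the order asked, and still so for the second after the job is handed in, with the robot touching nothing.
It also fails if it takes over 72 s, if anything falls off the work surface, if the arm or the gripper's body presses on something with over 40 N, if the wrist force passes 120 N, or if a joint passes its speed limit or range.

## Robot

A 6-joint arm with a two-finger parallel gripper is mounted at the origin on the work surface. World frame = base frame: x ahead of the robot, y to its left, z up, the work surface at z = 0. Lengths are in m, angles in rad, forces in N, time in s.
With the tool pointing down it reaches from about 0.275 to 0.825 m from the base axis. Payload 5.2 kg.
Tool frame: the origin (TCP) lies midway between the tips of the shut fingers; the grasp point (between the pads) lies 19 mm behind it; z points along the fingers, x is the direction in which the jaws open and shut, and the axes are right-handed (so a half turn about z gives the same grasp; the last joint's range is limited). The gripper opens to 93 mm and grips with 3 to 60 N. Pads are 15 mm wide; open, the fingers measure 128 mm over their backs; the gripper's body (75 mm by 188 mm) begins 65 mm behind the grasp point.
Start: joints at [0.985, 0.259, 1.535, -0, 1.348, -0.203], TCP at [0.205, 0.51, 0.181] pointing down, gripper open.
Joint ranges: [-3.14, 3.14], [-0.91, 2.08], [0.19, 2.58], [-1.22, 4.36], [0.22, 2.71], [-3.12, 3.12]. Speed limits (rad/s): [2.57, 2.57, 3.14, 3.14, 3.14, 3.14].

## Interface

Orientations are given as a unit quaternion [w, x, y, z].
In Python, from cell import bot, capture, camera_params, finder gives the robot as it stands.
- The arm moves only by the shell command python3 -m creep 'ROWS' [OPENING] [FORCE]. ROWS is text: rows parted by semicolons, each of 6 numbers parted by spaces: the shift along the tool's x, y, z as a fraction of full scale, then the turn, a rotation vector about the tool's x, y, z as a fraction of full scale. In form: dx dy dz ax ay az; .... A call has 1 to 5 rows; each row shifts and turns the commanded pose from where the row before left it, along the tool's axes as they then stand; what a row does not reach is not made up. Full scale, the value 1, is 400 mm for a shift and 1.5 rad for a turn. A row lasts 1/12 s, in which the tool goes at most 41.7 mm and 7.16 degrees, less where a joint would pass 70% of its speed; a pose out of reach is approached as far as the arm can. A call with a number of a shift or a turn outside -1 to 1 is refused whole. A call with a gripper value outside its range is refused whole. OPENING is the opening, from 0 (shut) to 1 (fully open), set as the call begins (- or left out, the last holds). The fingers move at their own pace and stop on an object; FORCE is the grip in N (left out, the last holds). Time passes only in rows, so rows that do not move let the fingers close. It gives the time, the measured TCP pose, the force and the opening at its end, in the units of the state.
- bot.sense(): the state, without advancing time (a new reading comes with each control period).
- capture(name): name is "side" or "top" or "wrist"; returns the picture (420x560x3 uint8, blue, green, red); there is no depth.
- camera_params(name): a dict with "intrinsics" (3x3 intrinsics, pixels), "R" (3x3) and "t" (3): a world point X has camera coordinates R X + t; the wrist camera has in their place "T_tool_cam" (4x4, takes a point from camera to tool coordinates, whose origin is the TCP and whose axes are the tool frame's). Camera axes: x right, y down, z forward; pixel columns grow to the right and rows downward; lengths in m; the calibration is good to about 2 mm. The wrist camera is an equidistant fisheye: a pixel r from the principal point sees the ray r / f radians off the axis. A picture is of the moment at which its call begins: read the wrist's pose just before it. camera_params takes no time and is no camera call.
- bot.finish_job(): hands the job in, once; it reports no verdict.
Trained networks look in the newest picture that a camera, given by its name, has taken for a name from the list of things; names that differ only in an ending like _2 or _b are one class to them, and where a whole thing is asked for, a point or a joint stands for the part that bears it (a point fixed in the world has none). Each returns a list of dicts, best first, with "confidence" (0 to 1); they miss things now and then, are a little off and sometimes report something else, mostly with a low value. They report only what shows in the picture. A call takes as long as a camera call. They do not tell look-alikes from the thing itself.
- finder.search_frame(query, camera): "at" ([x, y, z] in m, in world coordinates, good to about 4 mm: the middle of the surface that is visible of it).
- finder.masks_of(query, camera): "pixels" (420x560 bool, what is visible of it).
The state is a dict: "clock": time; "q": joint angles; "joint_velocities": joint speeds; "joint_torque": joint torques, N m; "ee_pos": TCP position; "ee_rot": TCP orientation; "force": force on the tool from outside, world axes, zero at the start; "ft_torque": the same for the moment, N m; "finger_gap": finger opening in m.
Only numpy, scipy, OpenCV 4.12 (cv2) and the standard library are available. Lean on these libraries where they do the work, as an engineer would, in place of code of your own. Each camera call takes 0.05 s, during which the arm holds its last target. There are 200 camera calls.

## Working session

There is one attempt and no reset: what is moved stays moved. The work goes in short steps, Python scripts to look and compute and a shell command to move; the robot and the scene stay as the last step left them, time stands still between calls to the robot, and variables do not carry over. Pictures are saved under pics/ and viewed, about 8 in all and at most 12, crops included, and the job is handed in when it is done.

```bash
ls; mkdir -p pics
python3 - <<'E'
from cell import bot, capture, camera_params, finder
import cv2, numpy as np
s=bot.sense(); print({k:np.round(v,4).tolist() for k,v in s.items()})
ims=[]
for c in ("top","side"):
    im=capture(c); cv2.imwrite(f"pics/{c}0.png",im)
    p=camera_params(c); print(c,np.round(p["intrinsics"],1).tolist(),np.round(p["R"],3).tolist(),np.round(p["t"],3).tolist())
    for q in ("tray","cell","stand","tongs","tongs_grip","tongs_tips","box","bucket_floor","lever_tip","phone_pack","camera_pack","coin_cell","hard_drive","adapter","tape_roll"):
        r=finder.search_frame(q,c)
        print(c,q,[(np.round(d["at"],3).tolist(),round(d["confidence"],2)) for d in r if d["confidence"]>.3])
print(np.round(camera_params("wrist")["T_tool_cam"],4).tolist(),camera_params("wrist")["intrinsics"])
print(bot.sense()["clock"])
E
```

```text
pics
{'clock': 0.0, 'q': [0.9852, 0.2594, 1.536, -0.0, 1.348, -0.2028], 'joint_velocities': [0.0012, -0.0018, 0.001, 0.0005, 0.0006, 0.0003], 'joint_torque': [0.0013, -43.7311, -28.4004, 0.0721, 0.0415, -0.0001], 'ee_pos': [0.2051, 0.5097, 0.1799], 'ee_rot': [0.0004, 0.8287, 0.5597, -0.0008], 'force': [0.1588, -0.2208, -0.5756], 'ft_torque': [-0.0501, -0.0258, -0.0345], 'finger_gap': 0.093}
top [[409.1, 0.0, 282.1], [0.0, 409.1, 208.5], [0.0, 0.0, 1.0]] [[0.009, -1.0, 0.005], [-0.987, -0.01, -0.157], [0.157, -0.004, -0.988]] [-0.004, 0.535, 0.982]
top tray [([0.56, -0.004, 0.003], 0.74)]
top cell [([0.409, -0.218, 0.033], 0.8), ([0.697, 0.222, 0.031], 0.72), ([0.389, 0.027, 0.038], 0.7), ([0.374, -0.074, 0.028], 0.53)]
top stand [([0.52, -0.242, 0.004], 0.55)]
top tongs [([0.533, -0.245, 0.098], 0.61), ([0.769, 0.083, 0.025], 0.46)]
top tongs_grip [([0.528, -0.244, 0.094], 0.5)]
top tongs_tips [([0.528, -0.246, 0.102], 0.53)]
top box [([0.502, 0.246, 0.1], 0.72), ([0.528, -0.243, 0.094], 0.43)]
top bucket_floor [([0.475, 0.258, 0.126], 0.9)]
top lever_tip [([0.475, 0.257, 0.125], 0.9
[... 973 characters left out ...]
ide bucket_floor []
side lever_tip [([0.533, -0.26, 0.075], 0.71), ([0.478, 0.247, 0.132], 0.68)]
side phone_pack [([0.496, -0.06, 0.009], 0.67)]
side camera_pack [([0.53, -0.261, 0.076], 0.56), ([0.613, -0.08, 0.017], 0.46)]
side coin_cell []
side hard_drive [([0.776, -0.152, 0.023], 0.69)]
side adapter [([0.271, 0.288, 0.032], 0.82)]
side tape_roll [([0.484, 0.203, 0.083], 0.74), ([0.765, 0.082, 0.018], 0.7), ([0.615, -0.081, 0.016], 0.57)]
[[1.0, 0.0006, 0.0, 0.0001], [-0.0006, 0.9704, 0.2417, -0.0671], [0.0001, -0.2417, 0.9704, -0.2035], [0.0, 0.0, 0.0, 1.0]] [[325.1922621    0.         275.1832235 ]
 [  0.         325.1922621  203.86630943]
 [  0.           0.           1.        ]]
1.6
```

View pics/top0.png

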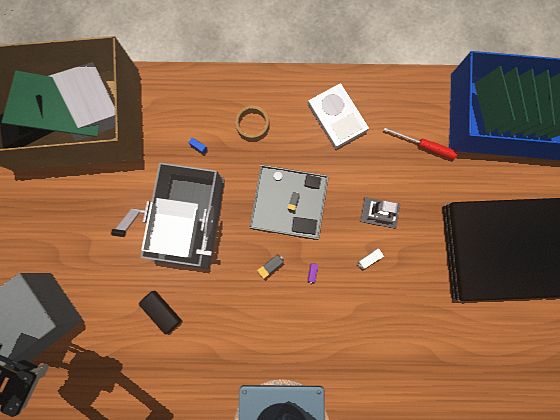

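View pics/side0.png

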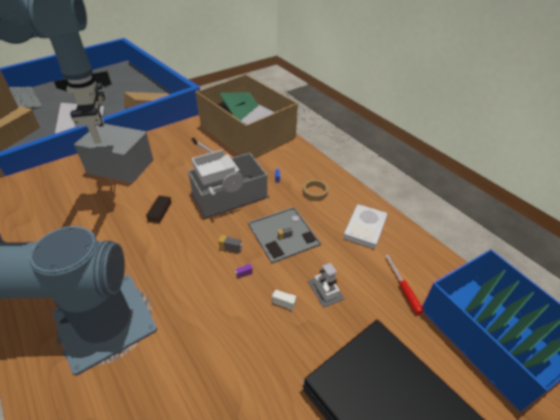

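```bash
cat > h.py <<'E'
from cell import bot, capture, camera_params, finder
import cv2, numpy as np
from scipy.spatial.transform import Rotation as Ro
def RT():
    s=bot.sense(); w,x,y,z=s["ee_rot"]; return Ro.from_quat([x,y,z,w]).as_matrix(), np.array(s["ee_pos"])
def snap(cam,name=None):
    pose=RT(); im=capture(cam)
    if name: cv2.imwrite(f"pics/{name}.png",im); np.savez(f"pics/{name}.npz",R=pose[0],p=pose[1])
    return im,pose
def cam_pose(cam,pose=None):
    p=camera_params(cam)
    if cam=="wrist":
        T=p["T_tool_cam"]; return pose[0]@T[:3,:3], pose[0]@T[:3,3]+pose[1], p["intrinsics"]
    R=np.array(p["R"]); return R.T, -R.T@np.array(p["t"]), p["intrinsics"]
def p2w(cam,uv,z,pose=None):
    Rc,c,K=cam_pose(cam,pose); uv=np.atleast_2d(np.asarray(uv,float))
    n=(uv-[K[0][2],K[1][2]])/K[0][0]
    if cam=="wrist":
        r=np.linalg.norm(n,axis=1,keepdims=True)+1e-12; d=np.c_[n/r*np.sin(r),np.cos(r)]
    else: d=np.c_[n,np.ones(len(n))]
    d=d@Rc.T; return c+d*((z-c[2])/d[:,2])[:,None]
def w2p(cam,X,pose=None):
    Rc,c,K=cam_pose(cam,pose); v=(np.atleast_2d(X)-c)@Rc
    if cam=="wrist":
        h=np.linalg.norm(v[:,:2],axis=1,keepdims=True)+1e-12; n=v[:,:2]/h*np.arctan2(h,v[:,2:])
    else: n=v[:,:2]/v[:,2:]
    return n*K[0][0]+[K[0][2],K[1][2]]
def rect(cam,mask,z,pose=None):
    "min-area rectangle in the plane z: centre, size, yaw of the long side (deg)"
    cs,_=cv2.findContours(mask.astype(np.uint8),cv2.RETR_EXTERNAL,cv2.CHAIN_APPROX_NONE)
    c=max(cs,key=cv2.contourArea)[:,0]; P=p2w(cam,c,z,pose)[:,:2].astype(np.float32)*1000
    b=cv2.boxPoints(cv2.minAreaRect(P)); e=[b[1]-b[0],b[2]-b[1]]; l=[np.linalg.norm(v) for v in e]; v=e[int(np.argmax(l))]
    return b.mean(0).round(1).tolist(), np.round(sorted(l),1).tolist(), round(float(np.degrees(np.arctan2(v[1],v[0]))%180),1)
def go(x,y,z,yaw=None):
    "print shift (tool axes, full-scale units) and turn about tool z so that tool x (jaws) has world yaw deg (mod 180)"
    R,p=RT(); d=R.T@(np.array([x,y,z])-p)/.4
    cur=np.degrees(np.arctan2(R[1,0],R[0,0])); 
    print("pos",p.round(4),"yaw",round(cur,2),"tilt",np.round(R[:2,2],4),"shift",d.round(4), end=" ")
    if yaw is not None:
        t=(yaw-cur+90)%180-90; print("turn(az about tool z)",round(-np.radians(t)/1.5,4),"deg",round(t,2))
    else: print()
E
python3 - <<'E'
from h import *
im,_=snap("top","top1")
a=cv2.resize(im[155:290,245:410],None,fx=4.8,fy=4.4,interpolation=cv2.INTER_CUBIC); cv2.imwrite("pics/cropA.png",a)
for q,z in (("tray",.012),("cell",.03),("stand",.004),("tongs",.09),("box",.1)):
    for m in finder.masks_of(q,"top")[:3]: print(q,round(m["confidence"],2),rect("top",m["pixels"],z))
go(.5,-.1,.3,90)
E
```

```text
tray 0.73 ([559.9000244140625, -17.200000762939453], [174.8000030517578, 185.1999969482422], 81.0)
tray 0.27 ([543.5, -265.3999938964844], [40.79999923706055, 62.5], 79.0)
cell 0.83 ([412.3999938964844, -219.1999969482422], [25.799999237060547, 67.19999694824219], 123.4)
cell 0.79 ([393.0, 26.799999237060547], [28.100000381469727, 69.5], 128.1)
cell 0.59 ([556.0, -28.5], [20.100000381469727, 51.400001525878906], 162.2)
stand 0.65 ([533.2999877929688, -253.6999969482422], [67.0, 94.69999694824219], 80.2)
tongs 0.74 ([533.2999877929688, -244.3000030517578], [32.900001525878906, 59.0], 81.0)
box 0.95 ([514.4000244140625, 272.1000061035156], [234.39999389648438, 240.1999969482422], 82.4)
pos [0.2054 0.5102 0.1808] yaw 68.07 tilt [-0. -0.] shift [-1.14   1.253 -0.298] turn(az about tool z) -0.2552 deg 21.93
```

View pics/cropA.png

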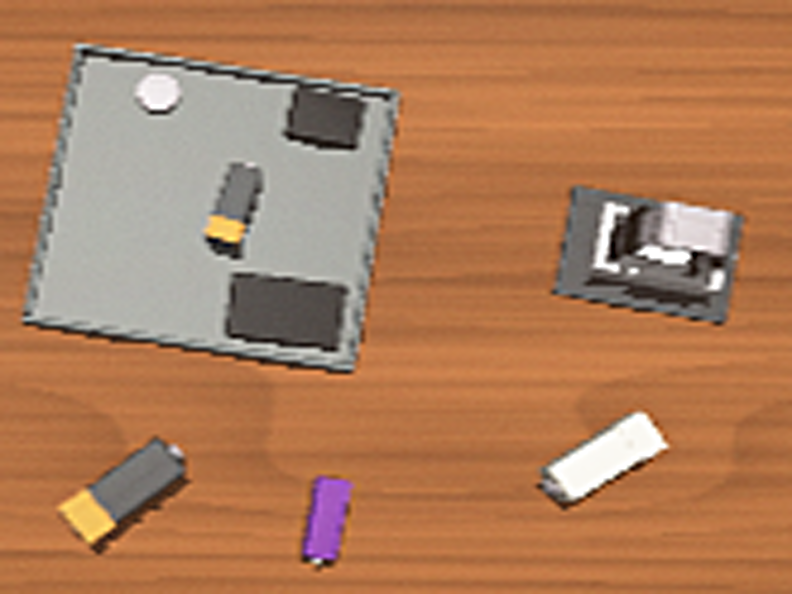

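In the crop, the cell candidates are: dark/brass in the tray at top px (294,200), about 20×51 mm; dark/brass on the bench at (270,266), about 28×70 mm; plus purple (313,272), white (371,259) and blue (198,146), which are excluded by colour. The one in the tray is the one meant, because it's the smaller dark one. The stand is at (380,212). Next I move over the stand.

```bash
python3 -m creep '0 0 -.1 0 0 0;0 0 -.1 0 0 0;0 0 -.1 0 0 0;-.069 .069 0 0 0 0;-.069 .069 0 0 0 0' 1 40
python3 -m creep '-.069 .069 0 0 0 0;-.069 .069 0 0 0 0;-.069 .069 0 0 0 0;-.069 .069 0 0 0 0;-.069 .069 0 0 0 0'
python3 -m creep '-.069 .069 0 0 0 0;-.069 .069 0 0 0 0;-.069 .069 0 0 0 0;-.069 .069 0 0 0 0;-.069 .069 0 0 0 0'
python3 -m creep '-.069 .069 0 0 0 0;-.069 .069 0 0 0 0;-.069 .069 0 0 0 0;-.069 .069 0 0 0 0;-.069 .069 0 0 0 0'
python3 -m creep '0 0 .1 0 0 -.07;0 0 .1 0 0 -.07;0 0 0 0 0 0'
python3 - <<'E'
from h import *
import numpy as np
im,pose=snap("wrist","w1")
for q,z in (("tray",.012),("cell",.0305),("stand",.004),("tongs",.1),("coin_cell",.009),("camera_pack",.014),("phone_pack",.01)):
    for m in finder.masks_of(q,"wrist")[:2]: print(q,round(m["confidence"],2),rect("wrist",m["pixels"],z,pose))
go(.53,-.25,.1,80)
E
```

```text
clock: 2.32
ee_pos: [0.237, 0.4401, 0.3039]
ee_rot: [-0.001, 0.828, 0.561, 0.003]
force: [0.9, 0.1, -1.3]
finger_gap: 0.0932
clock: 2.73
ee_pos: [0.3126, 0.2572, 0.301]
ee_rot: [0.0, 0.829, 0.56, 0.0]
force: [1.5, 0.0, 0.7]
finger_gap: 0.0928
clock: 3.15
ee_pos: [0.3892, 0.0774, 0.3011]
ee_rot: [0.0, 0.829, 0.56, 0.0]
force: [-0.0, 1.6, -0.2]
finger_gap: 0.0929
clock: 3.57
ee_pos: [0.4657, -0.1023, 0.3009]
ee_rot: [0.0, 0.829, 0.559, 0.0]
force: [0.9, 0.9, -0.3]
finger_gap: 0.0927
clock: 3.82
ee_pos: [0.4595, -0.0984, 0.2125]
ee_rot: [-0.008, 0.765, 0.644, -0.003]
force: [-1.1, 0.0, -1.4]
finger_gap: 0.0926
tray 0.63 ([540.9000244140625, -13.399999618530273], [143.5, 180.3000030517578], 80.4)
tray 0.48 ([275.70001220703125, 305.8999938964844], [74.69999694824219, 115.5], 44.2)
cell 0.95 ([390.1000061035156, 27.200000762939453], [31.100000381469727, 75.4000015258789], 127.7)
cell 0.89 ([374.29998779296875, -75.5999984741211], [18.0, 46.900001525878906], 168.2)
stand 0.84 ([530.2000122070312, -251.1999969482422], [67.4000015258789, 94.9000015258789], 77.6)
tongs 0.41 ([478.29998779296875, 220.89999389648438], [133.3000030517578, 143.60000610351562], 179.4)
coin_cell 0.25 ([558.7000122070312, -24.5], [25.5, 56.79999923706055], 162.8)
camera_pack 0.66 ([597.2000122070312, -73.0999984741211], [12.300000190734863, 37.79999923706055], 79.2)
phone_pack 0.58 ([494.1000061035156, -53.900001525878906], [38.400001525878906, 61.79999923706055], 80.4)
phone_pack 0.51 ([541.9000244140625, -12.699999809265137], [146.39999389648438, 181.89999389648438], 80.5)
pos [ 0.4668 -0.1005  0.2231] yaw 80.09 tilt [ 0.0041 -0.002 ] shift [-0.3405  0.2186  0.3092] turn(az about tool z) 0.0011 deg -0.09
```

View pics/w1.png

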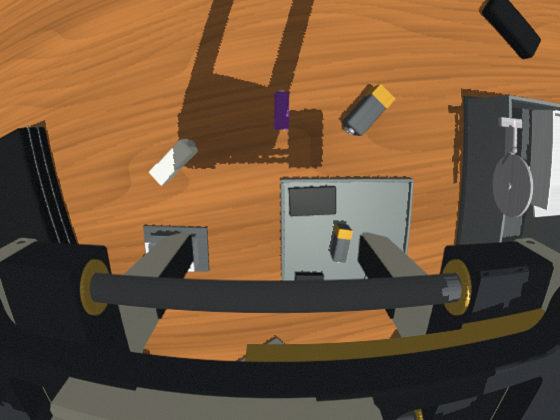

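View shows (inverted, base at top) the cell at px (341,241), brass toward base; the stand at (176,248) is partly behind a finger. Back off a little for a clear settled view.

```bash
python3 -m creep '-.05 -.09 0 0 0 0;0 -.09 0 0 0 0;0 0 0 0 0 0;0 0 0 0 0 0'
python3 - <<'E'
from h import *
im,pose=snap("wrist","w2"); print(pose[1])
for q,z in (("tray",.012),("cell",.0305),("stand",.003),("tongs",.1)):
    for m in finder.masks_of(q,"wrist")[:3]: print(q,round(m["confidence"],2),rect("wrist",m["pixels"],z,pose))
# predicted pixels of key points
u=lambda X:w2p("wrist",X,pose).round().tolist()
print(u([.53,-.251,.1]),u([.558,-.025,.03]))
st=u([.53,-.251,.03])[0]; ce=u([.558,-.025,.02])[0]
def cr(c,s=5,w=78,h=58):
    x,y=int(c[0]),int(c[1]); x=max(x,w);y=max(y,h); print("crop origin",x-w,y-h,"scale",s); return cv2.resize(im[y-h:y+h,x-w:x+w],(780,580),interpolation=cv2.INTER_CUBIC)
cv2.imwrite("pics/w2.png",im)
a=cr(st);b=cr(ce); cv2.imwrite("pics/w2ab.png",cv2.resize(np.vstack([a,b]),(400*1,595)) if 0 else np.hstack([a[:, 100:680],b[:,100:680]])[:, :].copy())
v=cv2.imread("pics/w2ab.png"); cv2.imwrite("pics/w2v.png",cv2.resize(v,(800,400),interpolation=cv2.INTER_AREA))
E
```

```text
clock: 4.55
ee_pos: [0.3906, -0.1075, 0.2221]
ee_rot: [0.001, 0.766, 0.643, 0.0]
force: [-0.4, 0.6, 1.0]
finger_gap: 0.0931
[ 0.39057602 -0.10754101  0.22209099]
cell 0.73 ([409.0, -215.6999969482422], [22.399999618530273, 70.0999984741211], 122.7)
cell 0.68 ([370.29998779296875, -75.0], [18.5, 46.79999923706055], 170.6)
cell 0.65 ([532.4000244140625, -24.0], [24.0, 24.399999618530273], 167.9)
stand 0.69 ([510.8999938964844, -232.3000030517578], [23.0, 64.4000015258789], 82.0)
stand 0.54 ([491.8999938964844, 303.29998779296875], [190.5, 278.20001220703125], 75.3)
tongs 0.68 ([530.2999877929688, -242.39999389648438], [28.899999618530273, 52.29999923706055], 80.2)
[[180.0, 320.0]] [[354.0, 286.0]]
crop origin 115 235 scale 5
crop origin 274 225 scale 5
```

View pics/w2v.png

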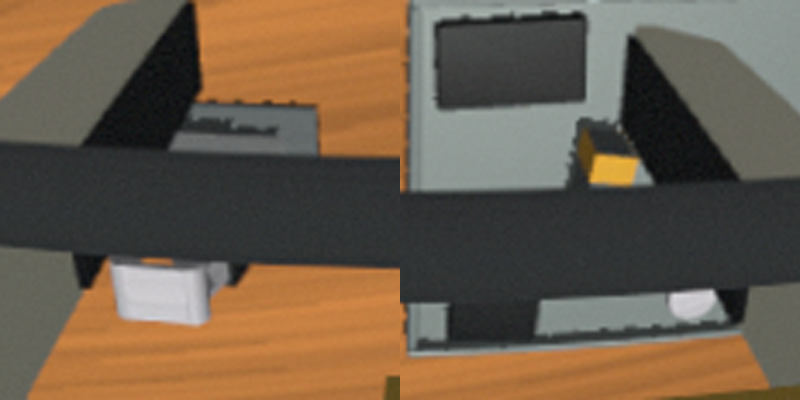

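Wrong way: the gripper body blocks the lower half (stand and cell are both behind the bar). Going forward instead.

```bash
python3 -m creep '-.05 .1 0 0 0 0;0 .1 0 0 0 0;0 .1 0 0 0 0;0 .06 0 0 0 0;0 0 0 0 0 0'
python3 -m creep '0 0 0 0 0 0;0 0 0 0 0 0'
python3 - <<'E'
from h import *
im,pose=snap("wrist","w3"); print(pose[1])
for q,z in (("tray",.012),("cell",.0305),("stand",.003),("tongs",.1)):
    for m in finder.masks_of(q,"wrist")[:4]: print(q,round(m["confidence"],2),rect("wrist",m["pixels"],z,pose))
u=lambda X:w2p("wrist",X,pose).round().astype(int)[0]
def cr(c,w=50,h=50):
    x,y=max(c[0],w),max(c[1],h); print("crop origin",x-w,y-h,"scale 4"); return cv2.resize(im[y-h:y+h,x-w:x+w],None,fx=4,fy=4,interpolation=cv2.INTER_CUBIC)
cv2.imwrite("pics/w3v.png",np.hstack([cr(u([.53,-.251,.05])),cr(u([.558,-.025,.02]))]))
E
```

```text
clock: 5.22
ee_pos: [0.5316, -0.1512, 0.2191]
ee_rot: [0.0, 0.765, 0.644, 0.0]
force: [-0.6, 0.2, -0.1]
finger_gap: 0.0929
clock: 5.38
ee_pos: [0.5266, -0.1498, 0.22]
ee_rot: [-0.001, 0.765, 0.644, -0.0]
force: [-0.9, -0.1, 0.3]
finger_gap: 0.0928
[ 0.52656889 -0.14983482  0.22001175]
tray 0.84 ([556.7999877929688, -15.5], [172.10000610351562, 182.5], 80.9)
tray 0.34 ([608.4000244140625, -75.9000015258789], [32.70000076293945, 42.400001525878906], 79.3)
cell 0.82 ([377.0, -78.0999984741211], [18.200000762939453, 50.29999923706055], 169.6)
cell 0.76 ([552.9000244140625, -29.5], [25.299999237060547, 48.099998474121094], 162.4)
cell 0.71 ([391.0, 26.600000381469727], [29.299999237060547, 81.0], 127.8)
cell 0.62 ([411.79998779296875, -217.39999389648438], [30.200000762939453, 63.79999923706055], 124.3)
stand 0.73 ([530.2000122070312, -252.0], [65.30000305175781, 94.0999984741211], 78.4)
stand 0.6 ([768.5999755859375, -146.5], [63.20000076293945, 155.3000030517578], 79.5)
tongs 0.98 ([526.0999755859375, -238.5], [37.0, 56.20000076293945], 80.8)
tongs 0.41 ([487.1000061035156, -73.30000305175781], [29.799999237060547, 48.20000076293945], 82.8)
crop origin 143 150 scale 4
crop origin 323 136 scale 4
```

View pics/w3v.png

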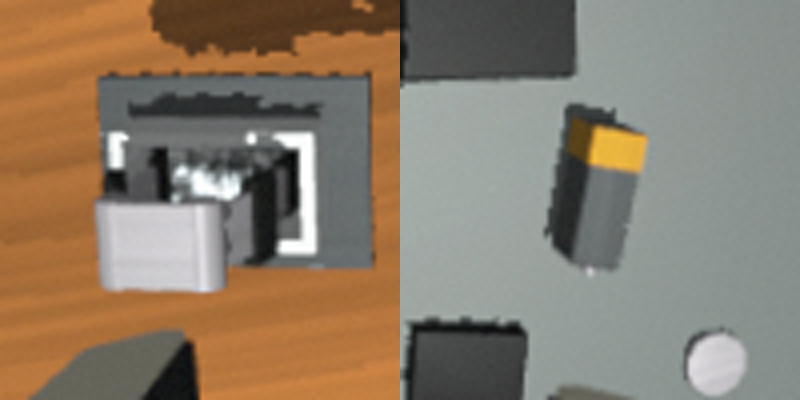

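The left crop shows the tong head with its top face centred at about crop (162,247), i.e. px (183.6,211.8), over the stand plate. The right crop shows the cell with its brass end toward the base, and nothing near its sides. Next I fit the models to the masks.

```bash
cat >> h.py <<'E'
def fit(cam,mask,dims,z0,x0,pose=None):
    "fit x,y,yaw(deg) of an upright box standing at z0 to a mask by IoU"
    from scipy.optimize import minimize
    L,W,H=dims; S=4; M=cv2.resize(mask.astype(np.uint8),None,fx=S,fy=S,interpolation=cv2.INTER_LINEAR)
    C=np.array([[i*L/2,j*W/2,k*H] for i in(-1,1) for j in(-1,1) for k in(0,1)])
    def cost(v):
        X=C@Ro.from_euler('z',v[2],degrees=True).as_matrix().T+[v[0]/1e3,v[1]/1e3,z0]
        h=cv2.convexHull(np.round(((w2p(cam,X,pose)+.5)*S-.5)).astype(np.int32)); P=np.zeros_like(M); cv2.fillConvexPoly(P,h,1)
        return 1-(P&M).sum()/max((P|M).sum(),1)
    r=minimize(cost,x0,method="Nelder-Mead",options=dict(initial_simplex=[x0]+[np.array(x0)+d for d in np.eye(3)*[6,6,5]],xatol=.1,fatol=1e-4))
    return r.x.round(1).tolist(), round(1-r.fun,3)
def best(q,cam,xy,z,pose=None):
    ms=finder.masks_of(q,cam); return [m["pixels"] for m in ms if np.linalg.norm(np.array(rect(cam,m["pixels"],z,pose)[0])-xy)<30]
E
python3 - <<'E'
from h import *
im,pose=snap("wrist")
for m in best("cell","wrist",[555,-28],.03,pose): print("cell",fit("wrist",m,(.0485,.0175,.0265),.004,[556,-28,-17],pose))
for m in best("tray","wrist",[557,-15],.012,pose): print("tray",fit("wrist",m,(.17,.18,.012),0,[557,-15,-10],pose))
for m in best("stand","wrist",[530,-252],.003,pose): print("stand",fit("wrist",m,(.066,.094,.003),0,[530,-252,-10],pose))
P=p2w("wrist",[[168,200.5],[198,201.2],[199.2,222.5],[168.8,223]],.1,pose); print("head",P.mean(0),np.linalg.norm(np.diff(P,axis=0),axis=1),np.degrees(np.arctan2(*(P[1]-P[0])[[1,0]])))
im2,_=snap("top")
for m in best("cell","top",[555,-28],.03): print("top cell",fit("top",m,(.0485,.0175,.0265),.004,[556,-28,-17]))
for m in best("stand","top",[530,-252],.003): print("top stand",fit("top",m,(.066,.094,.003),0,[530,-252,-10]))
for m in best("tray","top",[557,-15],.012): print("top tray",fit("top",m,(.17,.18,.012),0,[557,-15,-10]))
go(.5285,-.2495,.125,80)
E
```

```text
tray ([555.9, -13.9, -8.6], np.float64(0.794))
stand ([530.5, -251.8, -10.6], np.float64(0.658))
head [ 0.53208749 -0.25030794  0.1       ] [0.0334147  0.0233404  0.03457066] 78.72152057060178
top cell ([557.0, -28.2, -16.9], np.float64(0.716))
top stand ([531.3, -253.0, -9.1], np.float64(0.544))
top tray ([560.4, -15.0, -8.4], np.float64(0.746))
pos [ 0.5269 -0.1503  0.2208] yaw 80.09 tilt [ 0.0001 -0.0001] shift [-0.2437  0.0465  0.2396] turn(az about tool z) 0.0011 deg -0.09
```

```bash
python3 -m creep '-.0821 .0178 0 0 0 0;-.0821 .0178 0 0 0 0;-.0821 .0178 0 0 0 0;0 0 .08 0 0 0;0 0 .08 0 0 0'
python3 -m creep '0 0 .08 0 0 0;0 0 .08 0 0 0;0 0 .08 0 0 0;0 0 .0395 0 0 0;0 0 0 0 0 0'
python3 -m creep '0 0 0 0 0 0' ; python3 -c "
from h import *
go(.531,-.251,.045,80)"
```

```text
clock: 6.45
ee_pos: [0.5325, -0.2543, 0.1577]
ee_rot: [0.003, 0.766, 0.642, 0.001]
force: [-0.2, 0.8, -0.1]
finger_gap: 0.0931
clock: 6.87
ee_pos: [0.5282, -0.249, 0.0405]
ee_rot: [-0.004, 0.766, 0.643, -0.001]
force: [-0.4, 0.3, 0.5]
finger_gap: 0.0931
clock: 6.95
ee_pos: [0.5307, -0.2507, 0.0444]
ee_rot: [-0.001, 0.765, 0.643, -0.0]
force: [0.7, -0.0, 0.7]
finger_gap: 0.093
pos [ 0.5307 -0.2507  0.0444] yaw 80.1 tilt [-0.0016  0.0012] shift [-0.0007  0.0009 -0.0016] turn(az about tool z) 0.0011 deg -0.1
```

```bash
python3 -m creep '0 0 0 0 0 0;0 0 0 0 0 0;0 0 0 0 0 0;0 0 0 0 0 0;0 0 0 0 0 0' .495 40
python3 -m creep '0 0 0 0 0 0;0 0 0 0 0 0;0 0 0 0 0 0;0 0 0 0 0 0;0 0 0 0 0 0' 
python3 -m creep '0 0 -.02 0 0 0;0 0 -.05 0 0 0;0 0 0 0 0 0;0 0 0 0 0 0'
```

```text
clock: 7.37
ee_pos: [0.5316, -0.2513, 0.0459]
ee_rot: [0.001, 0.765, 0.643, 0.0]
force: [0.7, -0.7, 0.7]
finger_gap: 0.064
clock: 7.78
ee_pos: [0.531, -0.251, 0.0449]
ee_rot: [-0.0, 0.765, 0.643, -0.0]
force: [-0.1, -0.6, -0.8]
finger_gap: 0.0464
clock: 8.12
ee_pos: [0.5321, -0.2517, 0.0743]
ee_rot: [0.002, 0.765, 0.643, 0.0]
force: [0.6, -0.2, -0.0]
finger_gap: 0.046
```

```bash
python3 -m creep '0 0 -.1 0 0 0;0 0 -.1 0 0 0;.0932 -.0055 0 0 0 0;.0932 -.0055 0 0 0 0;.0932 -.0055 0 0 0 0'
python3 -m creep '.0932 -.0055 0 0 0 0;.0932 -.0055 0 0 0 0;.0932 -.0055 0 0 0 0;0 0 0 0 0 .08;0 0 0 0 0 0'
python3 -m creep '0 0 0 0 0 0;0 0 0 0 0 0;0 0 0 0 0 0'
python3 - <<'E'
from h import *
im,pose=snap("wrist","w4"); go(.556,-.0285,.047,73)
for m in best("cell","wrist",[555,-28],.03,pose): print("cell",fit("wrist",m,(.0485,.0175,.0265),.004,[556,-28,-17],pose))
s,_=snap("side","s4"); t,_=snap("top","t4")
for q in("tongs","tongs_tips"): print(q,[(np.round(d["at"],3).tolist(),round(d["confidence"],2)) for d in finder.search_frame(q,"side")[:2]])
c=cv2.resize(s[170:290,210:370],(533,400),interpolation=cv2.INTER_CUBIC); 
w=cv2.resize(im[100:300,180:380],(400,400)) ; cv2.imwrite("pics/v4.png",np.hstack([c[:,60:460],w]))
E
```

```text
clock: 8.53
ee_pos: [0.5438, -0.1391, 0.1531]
ee_rot: [0.0, 0.766, 0.643, 0.0]
force: [0.1, -0.1, 0.3]
finger_gap: 0.0462
clock: 8.95
ee_pos: [0.5561, -0.0259, 0.1522]
ee_rot: [-0.0, 0.803, 0.596, -0.0]
force: [0.4, -0.0, 0.6]
finger_gap: 0.0458
clock: 9.2
ee_pos: [0.5564, -0.0295, 0.1526]
ee_rot: [-0.0, 0.803, 0.597, -0.0]
force: [-0.2, 0.5, 0.1]
finger_gap: 0.0459
pos [ 0.5565 -0.0296  0.1527] yaw 73.21 tilt [-0.0004 -0.0001] shift [ 0.0024 -0.0018  0.2642] turn(az about tool z) 0.0024 deg -0.21
cell ([555.0, -26.0, -16.7], np.float64(0.87))
tongs [([0.53, -0.263, 0.075], 0.88), ([0.555, -0.01, 0.009], 0.56)]
tongs_tips [([0.529, -0.262, 0.073], 0.86)]
```

View pics/v4.png

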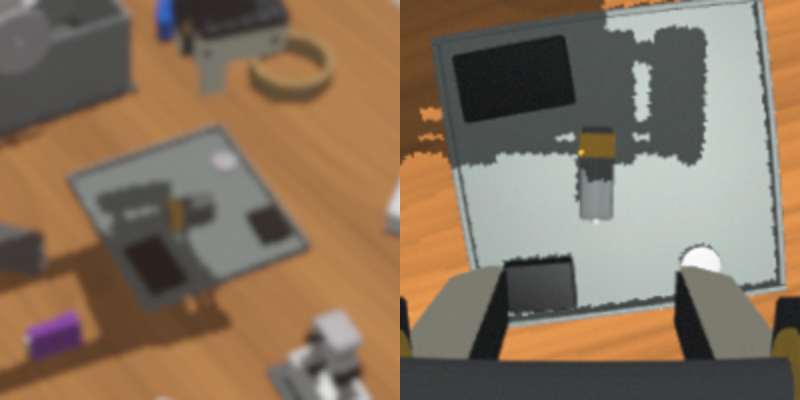

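The tongs are still in the stand (side crop at (330,345)) and the fingers are empty at (213,75). The grasp failed, so I compare the stand before and after.

Run:
```python
from h import *
def C(n,a,b,c,d): return cv2.resize(cv2.imread(f"pics/{n}.png")[a:b,c:d],(400,300),interpolation=cv2.INTER_CUBIC)
cv2.imwrite("pics/v5.png",np.vstack([np.hstack([C("side0",255,309,290,362),C("s4",255,309,290,362)]),np.hstack([C("top0",185,239,344,416),C("t4",185,239,344,416)])]))
```

```text
(no output)
```

View pics/v5.png

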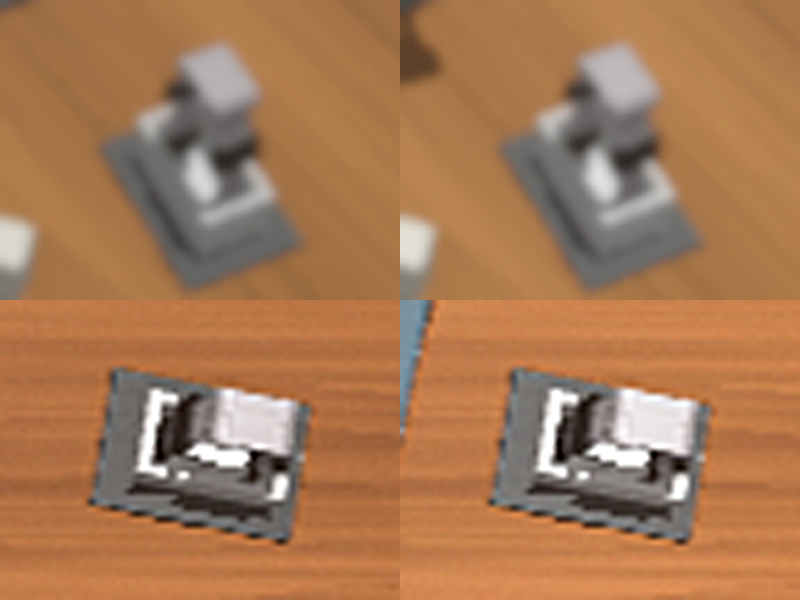

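```bash
python3 - <<'E'
from h import *
b=[344+np.array([218,303,295,218])/400*72, 185+(np.array([390,405,450,438])-300)/300*54]
P=p2w("top",np.array(b).T,.1); print(P.round(4),P.mean(0))
go(.532,-.2505,.13,80)
E
python3 -m creep '0 0 0 0 0 -.08;-.0932 .0055 0 0 0 0;-.0932 .0055 0 0 0 0;-.0932 .0055 0 0 0 0;-.0932 .0055 0 0 0 0' 1 40
python3 -m creep '-.0932 .0055 0 0 0 0;-.0932 .0055 0 0 0 0;0 0 0 0 0 0;0 0 0 0 0 0;0 0 0 0 0 0'
python3 -c "
from h import *
s,_=snap('side','s5');snap('top','t5')
go(.532,-.2505,.045,80)
print('fingers+head side px',w2p('side',[[.532,-.2505,.1],[.532,-.2505,.15]]))
cv2.imwrite('pics/v6.png',cv2.resize(s[170:320,240:400],(800,600),interpolation=cv2.INTER_CUBIC))"
```

```text
[[ 0.5462 -0.2386  0.1   ]
 [ 0.5401 -0.2747  0.1   ]
 [ 0.5206 -0.2706  0.1   ]
 [ 0.5254 -0.238   0.1   ]] [ 0.53306617 -0.25550323  0.1       ]
pos [ 0.5565 -0.0289  0.1529] yaw 73.19 tilt [-0.0001  0.    ] shift [-0.5479  0.1015  0.0573] turn(az about tool z) -0.0792 deg 6.81
clock: 9.92
ee_pos: [0.5393, -0.1782, 0.1531]
ee_rot: [0.0, 0.765, 0.644, 0.0]
force: [0.8, -0.1, 1.1]
finger_gap: 0.0748
clock: 10.33
ee_pos: [0.5308, -0.2507, 0.1527]
ee_rot: [-0.0, 0.766, 0.643, 0.0]
force: [0.1, 0.9, -0.7]
finger_gap: 0.0927
pos [ 0.5312 -0.2497  0.153 ] yaw 80.17 tilt [-0.0001  0.0006] shift [-0.0019  0.0024  0.2699] turn(az about tool z) 0.002 deg -0.17
fingers+head side px [[327.88236199 267.67800094]
 [329.95524061 255.48198525]]
```

View pics/v6.png

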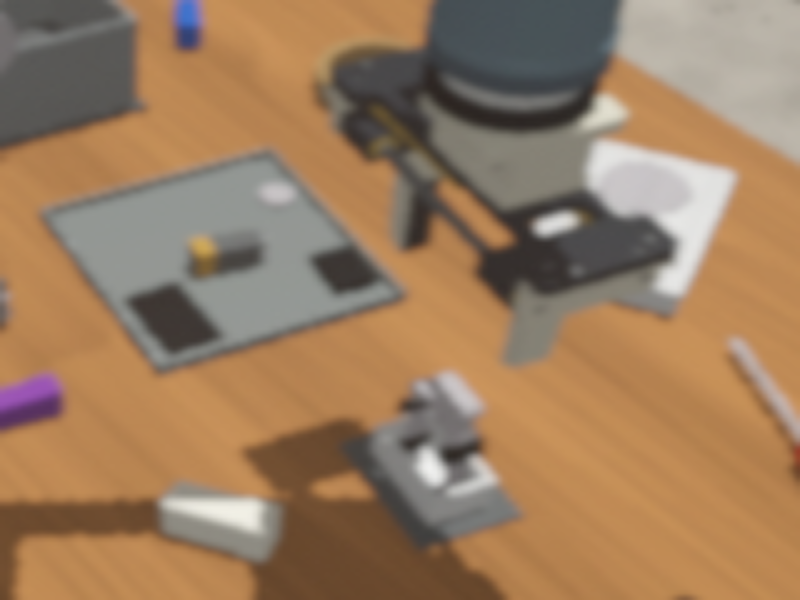

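Run:
```python
from h import *
R,p=RT()
for o in (0,-.037): print(o,w2p("side",[p+R@[s*.05,0,o] for s in(1,-1)]).round(1).tolist(),"seen (321,232.5) (345,260.5)")
go(.532,-.2515,.008,80)
```

```text
0 [[319.7, 241.0], [340.3, 269.2]] seen (321,232.5) (345,260.5)
-0.037 [[321.0, 231.4], [342.2, 259.7]] seen (321,232.5) (345,260.5)
pos [ 0.5312 -0.2497  0.153 ] yaw 80.17 tilt [-0.0001  0.0006] shift [-0.0044  0.0028  0.3624] turn(az about tool z) 0.002 deg -0.17
```

Both the side view (tips at (321,232), (345,260)) and the wrist geometry say the finger tips sit about 36 mm above the reported TCP, so the first grasp closed over the head, above the plates. I'll descend about 35 mm lower with wide fingers, then close with a low force as a contact probe.

```bash
python3 -m creep '-.0044 .003 .08 0 0 0;0 0 .08 0 0 0;0 0 .08 0 0 0;0 0 .06 0 0 0;0 0 0 0 0 0' 1 6
python3 -m creep '0 0 .03 0 0 0;0 0 .027 0 0 0;0 0 0 0 0 0;0 0 0 0 0 0'
python3 -m creep '0 0 0 0 0 0;0 0 0 0 0 0;0 0 0 0 0 0;0 0 0 0 0 0;0 0 0 0 0 0' .45 6
python3 -m creep '0 0 0 0 0 0;0 0 0 0 0 0;0 0 0 0 0 0;0 0 0 0 0 0;0 0 0 0 0 0'
python3 -m creep '0 0 0 0 0 0;0 0 0 0 0 0;0 0 0 0 0 0;0 0 0 0 0 0;0 0 0 0 0 0'
```

```text
clock: 10.85
ee_pos: [0.5288, -0.2487, 0.028]
ee_rot: [-0.005, 0.765, 0.644, -0.001]
force: [-0.9, 0.9, 0.2]
finger_gap: 0.0929
clock: 11.18
ee_pos: [0.5322, -0.2524, 0.0107]
ee_rot: [0.0, 0.765, 0.644, 0.0]
force: [-0.6, -0.3, 0.6]
finger_gap: 0.0928
clock: 11.6
ee_pos: [0.5321, -0.2531, 0.0106]
ee_rot: [0.0, 0.766, 0.643, 0.0]
force: [0.3, 0.2, 0.8]
finger_gap: 0.0642
clock: 12.02
ee_pos: [0.5318, -0.2528, 0.01]
ee_rot: [-0.0, 0.765, 0.643, -0.0]
force: [0.3, 0.4, -0.5]
finger_gap: 0.0465
clock: 12.43
ee_pos: [0.532, -0.2529, 0.0102]
ee_rot: [-0.0, 0.765, 0.643, -0.0]
force: [0.4, 0.2, -1.2]
finger_gap: 0.0469
```

Stalled at 46.7 mm at 6 N, which matches the tong springs. Carry setting, then lift.

```bash
python3 -m creep '0 0 0 0 0 0;0 0 0 0 0 0;0 0 0 0 0 0' .495 40
python3 -m creep '0 0 -.03 0 0 0;0 0 -.06 0 0 0;0 0 -.08 0 0 0;0 0 -.08 0 0 0;0 0 -.08 0 0 0'
python3 -m creep '0 0 0 0 0 0;0 0 0 0 0 0'
python3 - <<'E'
from h import *
im,pose=snap("side","s7"); go(.5555,-.027,.12,73)
im,_=snap("top","t7"); im,_=snap("wrist","w7")
for c in("side","top","wrist"):
  for q in("tongs","tongs_tips","stand"): print(c,q,[(np.round(d["at"],3).tolist(),round(d["confidence"],2)) for d in finder.search_frame(q,c)[:2]])
print(bot.sense()["force"],bot.sense()["clock"])
E
```

```text
clock: 12.68
ee_pos: [0.532, -0.2529, 0.0102]
ee_rot: [-0.0, 0.765, 0.643, -0.0]
force: [0.0, -0.9, -0.8]
finger_gap: 0.0462
clock: 13.1
ee_pos: [0.5316, -0.2526, 0.1433]
ee_rot: [-0.0, 0.765, 0.643, -0.0]
force: [-0.7, -0.2, -0.0]
finger_gap: 0.0461
clock: 13.27
ee_pos: [0.5333, -0.2539, 0.1446]
ee_rot: [0.003, 0.765, 0.643, 0.001]
force: [-0.3, -0.5, -1.1]
finger_gap: 0.0462
pos [ 0.5321 -0.253   0.1425] yaw 80.1 tilt [ 0.0009 -0.0007] shift [ 0.5667 -0.0395  0.056 ] turn(az about tool z) 0.0826 deg -7.1
side tongs [([0.528, -0.239, 0.175], 0.65), ([0.496, -0.057, 0.009], 0.22)]
side tongs_tips [([0.528, -0.237, 0.176], 0.58), ([0.494, -0.057, 0.01], 0.36)]
side stand [([0.524, -0.258, 0.006], 0.93)]
top tongs []
top tongs_tips [([0.784, -0.147, 0.024], 0.47)]
top stand [([0.533, -0.226, 0.002], 0.67), ([0.608, -0.078, 0.016], 0.49)]
wrist tongs [([0.519, -0.25, 0.225], 0.87)]
wrist tongs_tips [([0.523, -0.252, 0.226], 0.85)]
wrist stand [([0.529, -0.255, 0.007], 0.96)]
[ 0.36585163  0.712224   -1.32388687] 13.8667
```

```bash
python3 -m creep '.0945 -.0064 0 0 0 0;.0945 -.0064 0 0 0 0;.0945 -.0064 0 0 0 0;.0945 -.0064 0 0 0 0;.0945 -.0064 0 0 0 0'
python3 -m creep '.0945 -.0064 0 0 0 0;0 0 0 0 0 .0825;0 0 0 0 0 0;0 0 0 0 0 0;0 0 0 0 0 0'
python3 - <<'E'
from h import *
im,pose=snap("wrist","w8"); go(.556,-.027,.012,73)
for m in best("cell","wrist",[555,-28],.03,pose): print("cell",fit("wrist",m,(.0485,.0175,.0265),.004,[556,-28,-17],pose))
cv2.imwrite("pics/v8.png",cv2.resize(im[100:300,150:400],(800,600)))
E
```

```text
clock: 14.28
ee_pos: [0.5518, -0.063, 0.1423]
ee_rot: [0.0, 0.766, 0.643, 0.0]
force: [0.1, -0.1, -0.7]
finger_gap: 0.0461
clock: 14.7
ee_pos: [0.5559, -0.0278, 0.1422]
ee_rot: [0.0, 0.803, 0.596, -0.0]
force: [-0.8, 0.0, -0.9]
finger_gap: 0.0465
pos [ 0.5559 -0.0281  0.1421] yaw 73.06 tilt [ 0.     -0.0004] shift [ 0.0028 -0.0006  0.3253] turn(az about tool z) 0.0008 deg -0.06
cell ([554.0, -25.9, -17.5], np.float64(0.871))
```

View pics/v8.png

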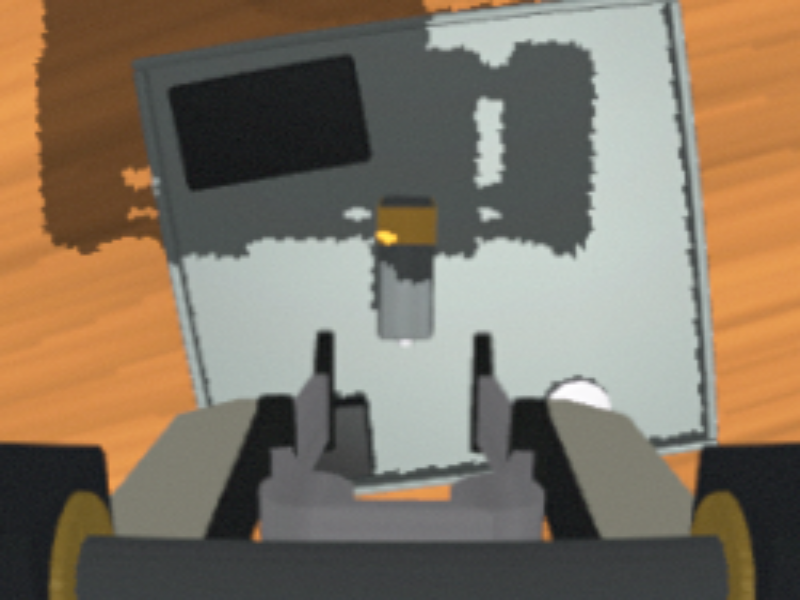

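The tongs are held, with the black tips at crop (323,390) and (482,390), straddling the cell's axis (x≈405). Next I descend and clamp.

```bash
python3 -m creep '.003 -.003 .08 0 0 0;0 0 .08 0 0 0;0 0 .07 0 0 0;0 0 0 0 0 0;0 0 0 0 0 0'
python3 -m creep '0 0 .04 0 0 0;0 0 .04 0 0 0;0 0 .014 0 0 0;0 0 0 0 0 0;0 0 0 0 0 0'
python3 -m creep '0 0 0 0 0 0;0 0 0 0 0 0;0 0 0 0 0 0;0 0 0 0 0 0;0 0 0 0 0 0' .33 40
python3 -m creep '0 0 0 0 0 0;0 0 0 0 0 0;0 0 0 0 0 0'
```

```text
clock: 15.22
ee_pos: [0.5538, -0.026, 0.0492]
ee_rot: [-0.001, 0.804, 0.595, -0.001]
force: [0.1, -0.4, 0.1]
finger_gap: 0.0461
clock: 15.63
ee_pos: [0.5561, -0.0259, 0.014]
ee_rot: [0.001, 0.804, 0.595, 0.001]
force: [-0.6, 0.1, -0.7]
finger_gap: 0.0462
clock: 16.05
ee_pos: [0.5564, -0.0257, 0.0141]
ee_rot: [0.001, 0.804, 0.595, 0.001]
force: [-0.8, 0.1, 6.5]
finger_gap: 0.0411
clock: 16.3
ee_pos: [0.5564, -0.0257, 0.0141]
ee_rot: [0.001, 0.804, 0.595, 0.001]
force: [0.2, 0.1, 6.2]
finger_gap: 0.0411
```

```bash
python3 -m creep '0 0 -.02 0 0 0;0 0 -.04 0 0 0;0 0 -.08 0 0 0;0 0 -.09 0 0 0;0 0 -.09 0 0 0'
python3 -m creep '0 0 -.09 0 0 0;0 0 -.09 0 0 0;.07 -.055 -.04 0 0 0;.07 -.055 0 0 0 0;.07 -.055 0 0 0 0'
python3 -m creep '0 0 0 0 0 0;0 0 0 0 0 0;0 0 0 0 0 0'
python3 - <<'E'
from h import *
s=bot.sense(); print(s["force"],s["finger_gap"])
im,pose=snap("wrist","w9"); top,_=snap("top","t9"); side,_=snap("side","s9")
for c,p in(("wrist",pose),("top",None),("side",None)):
  for q in("box","bucket_floor","lever_tip","cell","tongs_tips"):
    print(c,q,[(np.round(d["at"],3).tolist(),round(d["confidence"],2)) for d in finder.search_frame(q,c)[:4] if d["confidence"]>.3])
cv2.imwrite("pics/v9.png",np.hstack([cv2.resize(im[0:300,250:],(410,397)),cv2.resize(top[150:280,100:230],(390,397),interpolation=cv2.INTER_CUBIC)]))
go(.5,.24,.25,80)
E
```

```text
clock: 16.72
ee_pos: [0.554, -0.025, 0.1417]
ee_rot: [-0.001, 0.804, 0.595, -0.001]
force: [1.2, -0.5, -1.2]
finger_gap: 0.0407
clock: 17.13
ee_pos: [0.5166, 0.0749, 0.2306]
ee_rot: [0.001, 0.804, 0.594, 0.001]
force: [0.1, 0.7, -1.3]
finger_gap: 0.0405
clock: 17.38
ee_pos: [0.5164, 0.0742, 0.2288]
ee_rot: [0.0, 0.804, 0.595, -0.0]
force: [0.1, -0.7, -0.8]
finger_gap: 0.0408
[ 0.13923127 -0.73179974 -0.81778521] 0.04084202166120655
wrist box [([0.492, 0.237, 0.122], 0.61)]
wrist bucket_floor [([0.472, 0.254, 0.126], 0.67)]
wrist lever_tip [([0.476, 0.249, 0.128], 0.92)]
wrist cell [([0.512, 0.076, 0.242], 0.79), ([0.394, 0.031, 0.038], 0.74), ([0.412, -0.21, 0.039], 0.73), ([0.374, -0.07, 0.026], 0.65)]
wrist tongs_tips [([0.51, 0.076, 0.313], 0.7)]
top box [([0.47, 0.216, 0.122], 0.93)]
top bucket_floor [([0.47, 0.223, 0.127], 0.68)]
top lever_tip [([0.47, 0.22, 0.124], 0.92)]
top cell [([0.41, -0.218, 0.038], 0.64), ([0.373, -0.072, 0.028], 0.61), ([0.389, 0.028, 0.039], 0.52), ([0.468, 0.214, 0.122], 0.48)]
top tongs_tips []
side box [([0.481, 0.197, 0.082], 0.85), ([0.478, 0.246, 0.136], 0.72)]
side bucket_floor [([0.478, 0.246, 0.136], 0.67)]
side lever_tip [([0.477, 0.243, 0.132], 0.66)]
side cell [([0.407, -0.226, 0.036], 0.74), ([0.479, 0.246, 0.136], 0.72), ([0.39, 0.021, 0.032], 0.61), ([0.372, -0.078, 0.03], 0.52)]
side tongs_tips [([0.508, 0.065, 0.246], 0.46)]
pos [0.5165 0.0743 0.2286] yaw 73.02 tilt [0. 0.] shift [ 0.3842 -0.1604 -0.0536] turn(az about tool z) -0.0813 deg 6.98
```

View pics/v9.png

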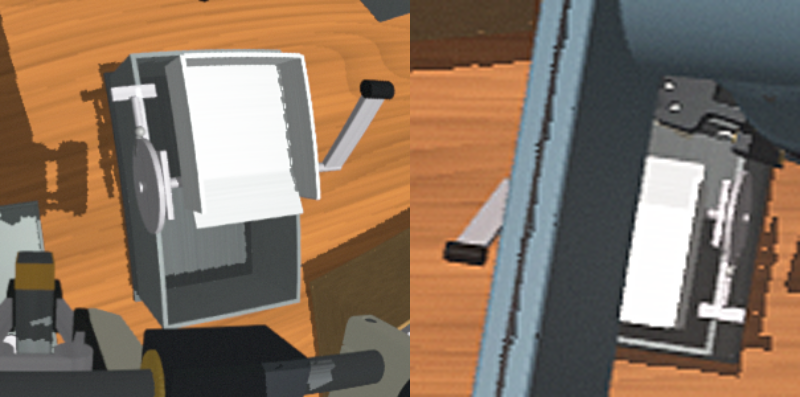

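The left half (wrist) shows the cell clamped in the tongs at (35,290). It also shows the box rim corners at about (130,55), (305,52), (300,302) and (163,326), and the lever's black handle at (376,90). Next I compute the box pose.

Run:
```python
from h import *
from scipy.optimize import least_squares
d=np.load("pics/w9.npz"); pose=(d["R"],d["p"])
px=lambda L:np.array(L,float)/1.3226+[250,0]
rim=px([(130,55),(305,52),(300,302),(163,326)]); P=p2w("wrist",rim,.1,pose); print(P[:,:2].round(3).tolist(), np.linalg.norm(np.diff(P[[0,1,2,3,0]],axis=0),axis=1).round(3))
h=p2w("wrist",px([(376,90)]),.188,pose)[0]; print("handle",h.round(4))
ht=p2w("top",[[100+466/3,150+252/397*130]],.190)[0]; print("handle top",ht.round(4))
h0=p2w("top",[[119.5,232]],.19)[0]; print("handle top0",h0)
for cam,p in(("wrist",pose),("top",None)):
    im=capture(cam) if 0 else None
# fit box (x,y,yaw) from the two far rim corners + handle (handle offset in box frame: -69, +96)
M=np.array([[.115,.07,.1],[.115,-.07,.1],[-.069,.096,.188],[-.115,.07,.1],[-.115,-.07,.1]])
obs=np.vstack([rim[2],rim[3],px([(376,90)])[0],rim[1],rim[0]])
def f(v,w=np.array([1,1,1,.3,.5])):
    X=M@Ro.from_euler('z',v[2]).as_matrix().T+[v[0],v[1],0]; return ((w2p("wrist",X,pose)-obs)*w[:,None]).ravel()
r=least_squares(f,[.5,.245,-.15]); print("box",r.x[:2].round(4),np.degrees(r.x[2]).round(2),"res",f(r.x,np.ones(5)).round(1))
# network mask fits from unobstructed first pictures
t0=cv2.imread("pics/top0.png")
X=M@Ro.from_euler('z',r.x[2]).as_matrix().T+[r.x[0],r.x[1],0]; print("predicted in top0",w2p("top",X).round(1).tolist())
c,s=np.cos(r.x[2]),np.sin(r.x[2]); B=lambda a,b:(r.x[0]+c*a-s*b, r.x[1]+s*a+c*b)
print("bucket floor",np.round(B(-.054,0),4),"handle",np.round(B(-.069,.096),4))
```

```text
[[0.389, 0.192], [0.411, 0.358], [0.634, 0.3], [0.611, 0.161]] [0.168 0.23  0.141 0.225]
handle [0.455  0.3489 0.188 ]
handle top [0.4597 0.0577 0.19  ]
handle top0 [0.45793018 0.34493532 0.19      ]
box [0.5094 0.2469] -8.38 res [ -0.5  -0.4  -0.1   1.5   1.9  -0.2 -17.2  -2.2   1.4  -3.2]
predicted in top0 [[158.3, 163.1], [215.7, 172.0], [116.5, 233.4], [138.2, 258.4], [197.7, 267.9]]
bucket floor [0.456  0.2548] handle [0.4551 0.3519]
```

```bash
python3 -m creep '0 0 -.05 0 0 -.05;0 0 0 0 0 -.05;0 0 0 0 0 0;0 0 0 0 0 0'
python3 -c "
from h import *
go(.456,.2548,.137,81.6)"
```

```text
clock: 18.62
ee_pos: [0.5164, 0.0743, 0.2484]
ee_rot: [-0.0, 0.758, 0.653, -0.0]
force: [0.2, -0.2, -2.1]
finger_gap: 0.0408
pos [0.5164 0.0743 0.2484] yaw 81.48 tilt [-0.0001  0.    ] shift [ 0.4238 -0.216   0.2786] turn(az about tool z) -0.0013 deg 0.12
```

```bash
python3 -m creep '.0848 -.0432 0 0 0 0;.0848 -.0432 0 0 0 0;.0848 -.0432 0 0 0 0;.0848 -.0432 0 0 0 0;.0848 -.0432 0 0 0 0'
python3 -m creep '0 0 0 0 0 0;0 0 .06 0 0 0;0 0 .08 0 0 0;0 0 .06 0 0 0;0 0 0 0 0 0'
python3 -m creep '0 0 .03 0 0 0;0 0 .02 0 0 0;0 0 .014 0 0 0;0 0 0 0 0 0;0 0 0 0 0 0'
python3 -m creep '0 0 .007 0 0 0;0 0 .005 0 0 0;0 0 0 0 0 0;0 0 0 0 0 0'
```

```text
clock: 19.03
ee_pos: [0.4546, 0.256, 0.2479]
ee_rot: [-0.0, 0.758, 0.652, -0.0]
force: [0.6, 0.0, -1.1]
finger_gap: 0.0409
clock: 19.45
ee_pos: [0.4518, 0.2533, 0.1631]
ee_rot: [-0.002, 0.757, 0.653, -0.005]
force: [-0.7, -0.3, -2.4]
finger_gap: 0.041
clock: 19.87
ee_pos: [0.456, 0.2546, 0.1434]
ee_rot: [0.0, 0.757, 0.653, 0.0]
force: [-0.7, 0.7, -0.9]
finger_gap: 0.0411
clock: 20.2
ee_pos: [0.4558, 0.2547, 0.1383]
ee_rot: [0.0, 0.757, 0.653, 0.0]
force: [0.2, -0.1, -0.3]
finger_gap: 0.041
```

```bash
python3 -m creep '0 0 .004 0 0 0;0 0 0 0 0 0;0 0 0 0 0 0' 
python3 -m creep '0 0 0 0 0 0;0 0 0 0 0 0;0 0 0 0 0 0;0 0 0 0 0 0;0 0 0 0 0 0' .495 40
python3 -m creep '0 0 -.03 0 0 0;0 0 -.06 0 0 0;0 0 -.09 0 0 0;0 0 -.09 0 0 0;0 0 -.05 0 0 0'
python3 -m creep '0 0 0 0 0 0;0 0 0 0 0 0'
python3 - <<'E'
from h import *
im,pose=snap("wrist","w10"); side,_=snap("side","s10")
print(bot.sense()["force"],pose[1])
for c in("wrist","side"):
  for q in("cell","tongs_tips","bucket_floor"):
    print(c,q,[(np.round(d["at"],3).tolist(),round(d["confidence"],2)) for d in finder.search_frame(q,c)[:5] if d["confidence"]>.3])
print("expected cell px", w2p("wrist",[[.456,.255,.14]],pose), w2p("side",[[.456,.255,.14]]))
E
```

```text
clock: 20.45
ee_pos: [0.4557, 0.2547, 0.1365]
ee_rot: [-0.0, 0.757, 0.653, -0.0]
force: [-0.2, -0.3, -1.5]
finger_gap: 0.0412
clock: 20.87
ee_pos: [0.4558, 0.2547, 0.1366]
ee_rot: [0.0, 0.757, 0.653, 0.0]
force: [0.2, 0.4, -1.8]
finger_gap: 0.0464
clock: 21.28
ee_pos: [0.457, 0.2551, 0.2687]
ee_rot: [0.001, 0.757, 0.653, 0.002]
force: [0.9, 0.1, -0.5]
finger_gap: 0.0461
clock: 21.45
ee_pos: [0.4564, 0.2549, 0.2655]
ee_rot: [0.001, 0.757, 0.653, 0.001]
force: [-0.4, -0.7, -1.5]
finger_gap: 0.0464
[ 0.5688514   0.36849495 -1.42517208] [0.45635234 0.25485252 0.26548692]
wrist cell [([0.456, 0.256, 0.147], 0.95), ([0.41, -0.208, 0.034], 0.83), ([0.393, 0.037, 0.037], 0.73), ([0.375, -0.068, 0.022], 0.6), ([0.705, 0.233, 0.03], 0.55)]
wrist tongs_tips [([0.444, 0.256, 0.352], 0.8), ([0.282, 0.306, 0.029], 0.74)]
wrist bucket_floor [([0.466, 0.253, 0.123], 0.85)]
side cell [([0.409, -0.223, 0.038], 0.76), ([0.391, 0.018, 0.029], 0.71), ([0.454, 0.248, 0.147], 0.66), ([0.697, 0.213, 0.029], 0.48), ([0.372, -0.077, 0.028], 0.46)]
side tongs_tips [([0.451, 0.241, 0.284], 0.57)]
side bucket_floor [([0.48, 0.223, 0.135], 0.98), ([0.271, 0.288, 0.031], 0.74)]
expected cell px [[274.91285279 189.22436616]] [[208.88496989 167.13958418]]
```

The cell rests in the bucket at (.456,.256), as intended. Next, the lever: I'll push it with the outer side of the −y finger, with the tongs held clear of it on the outside.

```bash
python3 -m creep '.083 -.0355 0 0 0 0;.083 -.0355 0 0 0 0;.083 -.0355 0 0 0 0;.083 -.0355 0 0 0 0;0 0 0 0 0 0'
python3 -m creep '0 0 0 0 0 0;0 0 0 0 0 0;0 0 0 0 0 0'
python3 - <<'E'
from h import *
im,pose=snap("wrist","w11"); go(.42,.3935,.132,81.6)
for q in("cell","lever_tip","tongs_tips"):
    print(q,[(np.round(d["at"],3).tolist(),round(d["confidence"],2)) for d in finder.search_frame(q,"wrist")[:4] if d["confidence"]>.3])
print("handle px expected",w2p("wrist",[[.4551,.3519,.188],[.42,.3935,.132]],pose))
cv2.imwrite("pics/v11.png",cv2.resize(im,(800,600)))
E
```

```text
clock: 22.27
ee_pos: [0.4165, 0.3997, 0.2637]
ee_rot: [-0.002, 0.755, 0.655, 0.0]
force: [-0.7, -0.7, -0.7]
finger_gap: 0.0462
clock: 22.52
ee_pos: [0.4193, 0.3933, 0.2643]
ee_rot: [0.0, 0.757, 0.653, -0.0]
force: [0.2, -0.1, -0.7]
finger_gap: 0.0461
pos [0.4194 0.3932 0.2645] yaw 81.52 tilt [-0.0001 -0.0005] shift [0.0012 0.0013 0.3312] turn(az about tool z) -0.0009 deg 0.08
cell [([0.392, 0.038, 0.038], 0.77), ([0.444, 0.268, 0.149], 0.76)]
lever_tip [([0.437, 0.256, 0.125], 0.76), ([0.41, 0.396, 0.349], 0.64)]
tongs_tips [([0.41, 0.395, 0.349], 0.67)]
handle px expected [[236.36400393 244.6334223 ]
 [275.32208781 189.23552619]]
```

View pics/v11.png

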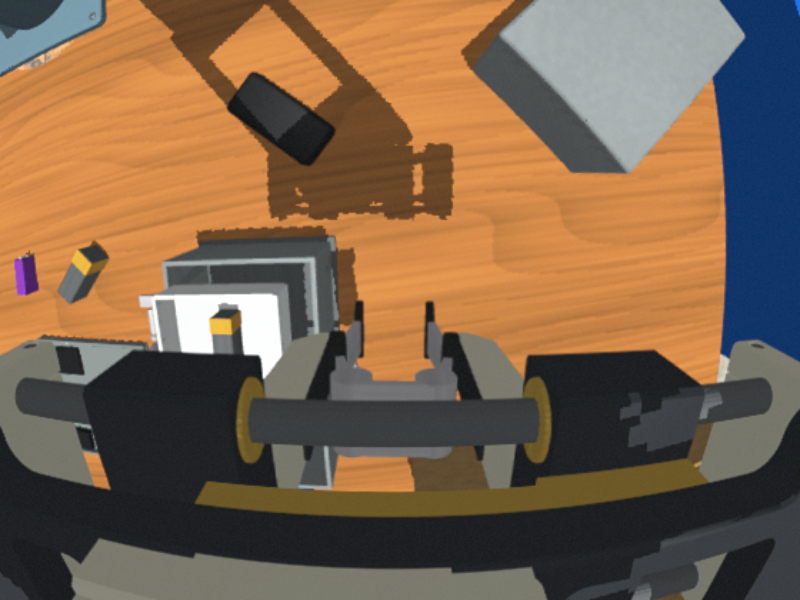

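View 12, the last, shows the cell in the bucket at (225,330), tongs held clear, and the drop zone beside the box free. I descend, then push level toward box +x.

```bash
python3 -m creep '.001 .001 .08 0 0 0;0 0 .08 0 0 0;0 0 .08 0 0 0;0 0 .05 0 0 0;0 0 .04 0 0 0'
python3 -m creep '0 0 0 0 0 0;0 0 0 0 0 0;0 .02 0 0 0 0;0 .02 0 0 0 0;0 0 0 0 0 0'
python3 -m creep '0 .02 0 0 0 0;0 .02 0 0 0 0;0 .02 0 0 0 0;0 0 0 0 0 0'
```

```text
clock: 23.13
ee_pos: [0.4186, 0.3933, 0.1302]
ee_rot: [-0.0, 0.757, 0.653, -0.001]
force: [-0.1, 0.8, -0.1]
finger_gap: 0.0465
clock: 23.55
ee_pos: [0.4383, 0.3925, 0.1342]
ee_rot: [0.001, 0.757, 0.653, 0.002]
force: [0.2, 0.5, -1.1]
finger_gap: 0.0463
clock: 23.88
ee_pos: [0.4575, 0.39, 0.1342]
ee_rot: [-0.002, 0.757, 0.653, -0.0]
force: [-6.4, 2.5, 4.9]
finger_gap: 0.0464
```

```bash
python3 -m creep '0 .02 0 0 0 0;0 .02 0 0 0 0;0 .02 0 0 0 0;0 .02 0 0 0 0'
python3 -m creep '0 .02 0 0 0 0;0 .02 0 0 0 0;0 .02 0 0 0 0;0 .02 0 0 0 0'
python3 -m creep '0 .02 0 0 0 0;0 .01 0 0 0 0;0 .01 0 0 0 0;0 0 0 0 0 0;0 0 0 0 0 0'
python3 - <<'E'
from h import *
B=lambda P:Ro.from_euler('z',8.38,degrees=True).apply(np.array(P)-[.5094,.2469,0])
R,p=RT(); print("tool in box",B(p).round(4)); snap("side","s12")
for q in("cell","lever_tip","bucket_floor"):
    print(q,[(np.round(d["at"],3).tolist(),B(d["at"]).round(3).tolist(),round(d["confidence"],2)) for d in finder.search_frame(q,"side")[:5] if d["confidence"]>.3])
E
```

```text
clock: 24.22
ee_pos: [0.4911, 0.3843, 0.1331]
ee_rot: [-0.0, 0.757, 0.654, 0.0]
force: [-2.6, 0.7, 2.1]
finger_gap: 0.0466
clock: 24.55
ee_pos: [0.522, 0.3793, 0.1316]
ee_rot: [-0.001, 0.757, 0.653, -0.001]
force: [-6.1, 2.1, -2.7]
finger_gap: 0.0463
clock: 24.97
ee_pos: [0.5381, 0.3767, 0.1322]
ee_rot: [0.0, 0.757, 0.653, -0.001]
force: [-3.8, 0.3, -1.8]
finger_gap: 0.0463
tool in box [0.0094 0.1326 0.1322]
cell [([0.698, 0.211, 0.027], [0.192, -0.008, 0.027], 0.6), ([0.41, -0.225, 0.034], [-0.03, -0.482, 0.034], 0.59), ([0.388, 0.022, 0.032], [-0.088, -0.24, 0.032], 0.58), ([0.37, -0.077, 0.027], [-0.09, -0.341, 0.027], 0.56)]
lever_tip [([0.496, 0.191, 0.157], [-0.006, -0.057, 0.157], 0.93)]
bucket_floor [([0.497, 0.197, 0.159], [-0.005, -0.052, 0.159], 0.69)]
```

```bash
python3 -m creep '0 .01 0 0 0 0;0 .01 0 0 0 0;0 0 0 0 0 0'
python3 -m creep '0 .01 0 0 0 0;0 0 0 0 0 0;0 0 0 0 0 0'
python3 -m creep '0 0 0 0 0 0;0 0 0 0 0 0;0 0 0 0 0 0;0 0 0 0 0 0;0 0 0 0 0 0'
python3 - <<'E'
from h import *
d=snap("side","s13")
for q in("cell",): print(q,[(np.round(d["at"],3).tolist(),round(d["confidence"],2)) for d in finder.search_frame(q,"side")])
snap("top","t13")
for q in("cell",): print(q,[(np.round(d["at"],3).tolist(),round(d["confidence"],2)) for d in finder.search_frame(q,"top")])
E
```

```text
clock: 25.42
ee_pos: [0.547, 0.3761, 0.1329]
ee_rot: [0.0, 0.757, 0.653, 0.001]
force: [-2.9, 0.6, -0.9]
finger_gap: 0.0467
clock: 25.67
ee_pos: [0.5508, 0.3755, 0.133]
ee_rot: [0.0, 0.757, 0.653, 0.001]
force: [-3.1, 0.0, 0.8]
finger_gap: 0.0463
clock: 26.08
ee_pos: [0.5504, 0.3755, 0.1329]
ee_rot: [0.0, 0.757, 0.653, 0.0]
force: [-1.7, 0.5, 1.2]
finger_gap: 0.0461
cell [([0.387, 0.023, 0.03], 0.87), ([0.409, -0.227, 0.037], 0.81), ([0.776, -0.152, 0.025], 0.65), ([0.373, -0.076, 0.027], 0.63), ([0.698, 0.214, 0.027], 0.57)]
cell [([0.699, 0.221, 0.029], 0.72), ([0.603, 0.229, 0.05], 0.7), ([0.41, -0.214, 0.034], 0.68), ([0.388, 0.028, 0.039], 0.63), ([0.507, 0.234, 0.206], 0.62), ([0.278, 0.3, 0.029], 0.6), ([0.372, -0.073, 0.026], 0.44)]
```

The finder sees the cell at (.603,.229,.05), inside the box's far half. Next I back off gently so that the bucket swings back.

```bash
python3 -m creep '0 -.03 0 0 0 0;0 -.04 0 0 0 0;0 -.04 0 0 0 0;0 -.04 0 0 0 0;0 -.04 0 0 0 0'
python3 -m creep '0 -.04 0 0 0 0;0 -.04 0 0 0 0;0 -.04 0 0 0 0;0 -.04 0 0 0 0;0 -.02 0 0 0 0'
python3 -m creep '0 0 -.08 0 0 0;0 0 -.1 0 0 0;0 0 -.1 0 0 0;0 0 -.08 0 0 0;0 0 0 0 0 0'
python3 - <<'E'
from h import *
B=lambda P:Ro.from_euler('z',8.38,degrees=True).apply(np.array(P)-[.5094,.2469,0])
go(.532,-.2529,.27,80)
for c in("side","top","wrist"):
  snap(c,c[0]+"14")
  for q in("cell","bucket_floor","tongs"):
    print(c,q,[(np.round(d["at"],3).tolist(),B(d["at"]).round(3).tolist(),round(d["confidence"],2)) for d in finder.search_frame(q,c) if d["confidence"]>.4 and d["at"][1]>.1])
a,b=cv2.imread("pics/t14.png"),cv2.imread("pics/top0.png"); D=cv2.absdiff(a,b).max(2); D2=D[215:240,108:140]; print("handle zone diff top",D2.mean())
a,b=cv2.imread("pics/s14.png"),cv2.imread("pics/side0.png"); D=cv2.absdiff(a,b).max(2)[148:215,185:272]; print("box zone diff side",D.mean(),(D>40).mean())
E
```

```text
clock: 26.7
ee_pos: [0.474, 0.386, 0.1318]
ee_rot: [0.0, 0.757, 0.653, -0.001]
force: [-1.1, -0.6, -2.5]
finger_gap: 0.0459
clock: 27.12
ee_pos: [0.4022, 0.3969, 0.1323]
ee_rot: [0.0, 0.757, 0.654, -0.0]
force: [0.3, 0.7, -1.3]
finger_gap: 0.0463
clock: 27.53
ee_pos: [0.4072, 0.3988, 0.2845]
ee_rot: [0.001, 0.757, 0.653, 0.007]
force: [-0.1, -0.1, -0.6]
finger_gap: 0.0461
pos [0.4072 0.3988 0.2845] yaw 81.6 tilt [0.0121 0.0071] shift [-1.5663  0.5465  0.0286] turn(az about tool z) 0.0186 deg -1.6
side cell [([0.698, 0.212, 0.024], [0.192, -0.007, 0.024], 0.64)]
side bucket_floor [([0.483, 0.234, 0.143], [-0.024, -0.017, 0.143], 0.97)]
side tongs [([0.4, 0.385, 0.303], [-0.128, 0.12, 0.303], 0.41)]
top cell [([0.599, 0.229, 0.048], [0.091, -0.004, 0.048], 0.7), ([0.698, 0.22, 0.029], [0.191, 0.001, 0.029], 0.7)]
top bucket_floor [([0.476, 0.253, 0.135], [-0.034, 0.002, 0.135], 0.66)]
top tongs []
wrist cell []
wrist bucket_floor [([0.281, 0.31, 0.034], [-0.235, 0.03, 0.034], 0.7), ([0.426, 0.263, 0.16], [-0.085, 0.004, 0.16], 0.68)]
wrist tongs [([0.394, 0.399, 0.36], [-0.137, 0.134, 0.36], 0.65)]
handle zone diff top 56.14
box zone diff side 6.964144793275004 0.05867215645908389
```

```bash
python3 -m creep '-.0921 .0321 0 0 0 0;-.0921 .0321 0 0 0 0;-.0921 .0321 0 0 0 0;-.0921 .0321 0 0 0 0;-.0921 .0321 0 0 0 0'
python3 -m creep '-.0921 .0321 0 0 0 0;-.0921 .0321 0 0 0 0;-.0921 .0321 0 0 0 0;-.0921 .0321 0 0 0 0;-.0921 .0321 0 0 0 0'
python3 -m creep '-.0921 .0321 0 0 0 0;-.0921 .0321 0 0 0 0;-.0921 .0321 0 0 0 0;-.0921 .0321 0 0 0 0;-.0921 .0321 0 0 0 0'
python3 -m creep '-.0921 .0321 0 0 0 .0186;-.0921 .0321 0 0 0 0;0 0 0 0 0 0;0 0 0 0 0 0;0 0 0 0 0 0'
python3 - <<'E'
from h import *
go(.532,-.2529,.0102,80.1)
B=lambda P:Ro.from_euler('z',8.38,degrees=True).apply(np.array(P)-[.5094,.2469,0])
for c in("top","side"):
  im,_=snap(c,c[0]+"15")
  for q in("bucket_floor","cell","lever_tip"):
    print(c,q,[(np.round(d["at"],3).tolist(),B(d["at"]).round(3).tolist(),round(d["confidence"],2)) for d in finder.search_frame(q,c) if d["confidence"]>.4 and d["at"][1]>.1])
D=lambda a,b,y0,y1,x0,x1:[round(float(v),3) for v in (lambda d:(d.mean(),(d>40).mean()))(cv2.absdiff(cv2.imread(f"pics/{a}.png"),cv2.imread(f"pics/{b}.png")).max(2)[y0:y1,x0:x1])]
print("handle top",D("t15","top0",205,240,108,142),"bucket top",D("t15","top0",195,260,140,200),"far half top",D("t15","top0",165,198,160,215),"side",D("s15","side0",148,215,185,272))
E
```

```text
clock: 28.55
ee_pos: [0.4401, 0.2039, 0.2766]
ee_rot: [0.0, 0.757, 0.654, 0.0]
force: [0.7, -0.9, -0.8]
finger_gap: 0.0463
clock: 28.97
ee_pos: [0.4768, 0.0119, 0.2768]
ee_rot: [0.0, 0.757, 0.653, 0.0]
force: [0.7, 1.1, -1.3]
finger_gap: 0.0464
clock: 29.38
ee_pos: [0.5134, -0.1798, 0.2766]
ee_rot: [0.0, 0.757, 0.653, 0.0]
force: [1.1, 0.9, -1.3]
finger_gap: 0.0461
clock: 29.8
ee_pos: [0.5268, -0.2544, 0.2761]
ee_rot: [-0.001, 0.766, 0.643, 0.0]
force: [-0.6, 0.4, -1.3]
finger_gap: 0.0463
pos [ 0.5268 -0.2544  0.2761] yaw 79.97 tilt [-0.0007  0.0011] shift [0.0053 0.0128 0.6647] turn(az about tool z) -0.0015 deg 0.13
top bucket_floor [([0.476, 0.254, 0.133], [-0.034, 0.002, 0.133], 0.84)]
top cell [([0.696, 0.223, 0.027], [0.188, 0.004, 0.027], 0.53), ([0.6, 0.229, 0.048], [0.092, -0.005, 0.048], 0.49)]
top lever_tip [([0.479, 0.252, 0.136], [-0.031, 0.001, 0.136], 0.8)]
side bucket_floor [([0.481, 0.232, 0.141], [-0.026, -0.019, 0.141], 0.85)]
side cell [([0.696, 0.214, 0.026], [0.189, -0.005, 0.026], 0.44)]
side lever_tip [([0.482, 0.227, 0.142], [-0.025, -0.023, 0.142], 0.7)]
handle top [44.739, 0.334] bucket top [32.181, 0.188] far half top [12.095, 0.086] side [18.58, 0.059]
```

Run:
```python
from h import *
W=lambda a,b,z:np.array([.5094,.2469,0])+Ro.from_euler('z',-8.38,degrees=True).apply([a,b,z])
for th in(0,.1,.2,.3,.4,.5): 
    a=.7-th; X=W(-.01-.092*np.sin(a),.096,.118+.092*np.cos(a)); print(th,"top",w2p("top",X)[0].round(1),"side",w2p("side",X)[0].round(1))
for n in("top0","t15"):
    g=cv2.imread(f"pics/{n}.png").max(2)[195:250,100:150]; k,l,s,c=cv2.connectedComponentsWithStats((g<60).astype(np.uint8)); print(n,[(s[i,4],(c[i]+[100,195]).round(1).tolist()) for i in range(1,k) if s[i,4]>15])
```

```text
0 top [116.4 233.5] side [193.  140.6]
0.1 top [116.1 229.8] side [195.  138.6]
0.2 top [116.  225.9] side [197.1 136.8]
0.3 top [116.1 221.8] side [199.3 135.1]
0.4 top [116.4 217.5] side [201.8 133.7]
0.5 top [116.9 213.2] side [204.3 132.4]
top0 [(np.int32(74), [118.1, 232.6])]
t15 [(np.int32(80), [117.6, 221.5])]
```

The handle is at top px y=221.5 (at rest 232.6), so the bucket is stopped at about 0.3 rad, hung on its catch after my gentle retreat. I go back and nudge the lever home from its +x side.

```bash
python3 -m creep '.0975 -.0145 0 0 0 0;.0975 -.0145 0 0 0 0;.0975 -.0145 0 0 0 0;.0975 -.0145 0 0 0 0;.0975 -.0145 0 0 0 0'
python3 -m creep '.0975 -.0145 0 0 0 0;.0975 -.0145 0 0 0 0;.0975 -.0145 0 0 0 0;.0975 -.0145 0 0 0 0;.0975 -.0145 0 0 0 0'
python3 -m creep '.0975 -.0145 0 0 0 0;.0975 -.0145 0 0 0 0;.0975 -.0145 0 0 0 0;.0975 -.0145 0 0 0 0;.0975 -.0145 0 0 0 0'
python3 -m creep '.0975 -.0145 0 0 0 -.0186;0 0 0 0 0 0;0 0 0 0 0 0;0 0 0 0 0 0'
python3 -c "
from h import *
go(.5436,.3763,.132,81.6)"
```

```text
clock: 30.62
ee_pos: [0.532, -0.0557, 0.2768]
ee_rot: [0.0, 0.766, 0.643, 0.0]
force: [0.9, 0.5, -0.7]
finger_gap: 0.0463
clock: 31.03
ee_pos: [0.5371, 0.1417, 0.2769]
ee_rot: [0.0, 0.766, 0.643, 0.0]
force: [1.2, -0.2, -1.3]
finger_gap: 0.0465
clock: 31.45
ee_pos: [0.5423, 0.3389, 0.2768]
ee_rot: [0.0, 0.766, 0.643, 0.0]
force: [0.1, -0.4, -1.0]
finger_gap: 0.0463
clock: 31.78
ee_pos: [0.5436, 0.3758, 0.2762]
ee_rot: [0.0, 0.757, 0.654, -0.0]
force: [0.3, 0.2, -0.8]
finger_gap: 0.0464
pos [0.5436 0.3758 0.2762] yaw 81.65 tilt [-0.0003 -0.001 ] shift [ 1.500e-03 -1.000e-04  3.606e-01] turn(az about tool z) 0.0005 deg -0.05
```

```bash
python3 -m creep '0 0 .08 0 0 0;0 0 .09 0 0 0;0 0 .09 0 0 0;0 0 .06 0 0 0;0 0 .04 0 0 0'
python3 -m creep '0 0 0 0 0 0;0 -.03 0 0 0 0;0 -.03 0 0 0 0;0 -.02 0 0 0 0;0 0 0 0 0 0'
python3 -m creep '0 -.02 0 0 0 0;0 -.02 0 0 0 0;0 0 0 0 0 0;0 0 0 0 0 0'
```

```text
clock: 32.2
ee_pos: [0.5426, 0.373, 0.1295]
ee_rot: [-0.0, 0.758, 0.652, -0.002]
force: [0.8, 0.1, -0.8]
finger_gap: 0.0464
clock: 32.62
ee_pos: [0.5111, 0.3809, 0.1344]
ee_rot: [0.0, 0.757, 0.654, 0.001]
force: [-0.1, -0.1, -1.0]
finger_gap: 0.0463
clock: 32.95
ee_pos: [0.496, 0.3832, 0.1328]
ee_rot: [0.0, 0.757, 0.654, 0.0]
force: [-0.3, 1.0, -0.7]
finger_gap: 0.0462
```

```bash
python3 -m creep '0 -.01 0 0 0 0;0 -.01 0 0 0 0;0 0 0 0 0 0'
python3 - <<'E'
from h import *
snap("side","s16"); snap("top","t16")
for n,c,(y0,y1,x0,x1) in(("side0","side",(125,155,180,215)),("s15","side",(125,155,180,215)),("s16","side",(125,155,180,215)),("t16","top",(195,250,100,150))):
    g=cv2.imread(f"pics/{n}.png").max(2)[y0:y1,x0:x1]; k,l,s,cc=cv2.connectedComponentsWithStats((g<70).astype(np.uint8)); print(n,[(int(s[i,4]),(cc[i]+[x0,y0]).round(1).tolist()) for i in range(1,k) if s[i,4]>8])
E
```

```text
clock: 33.2
ee_pos: [0.4879, 0.3843, 0.1325]
ee_rot: [-0.0, 0.757, 0.654, -0.0]
force: [0.3, -0.3, -1.2]
finger_gap: 0.0461
side0 []
s15 []
s16 [(16, [195.1, 141.2])]
t16 [(823, [112.4, 216.4])]
```

```bash
python3 -m creep '0 .03 0 0 0 0;0 .05 0 0 0 0;0 .05 0 0 0 0;0 0 -.08 0 0 0;0 0 -.1 0 0 0'
python3 -m creep '0 0 -.1 0 0 0;0 0 -.08 0 0 0;-.0975 .0145 0 0 0 0;-.0975 .0145 0 0 0 0;-.0975 .0145 0 0 0 0'
python3 -m creep '-.0975 .0145 0 0 0 0;-.0975 .0145 0 0 0 0;-.0975 .0145 0 0 0 0;-.0975 .0145 0 0 0 0;-.0975 .0145 0 0 0 0'
python3 - <<'E'
from h import *
go(.532,-.2529,.0102,80.1)
snap("side","s17"); snap("top","t17")
for c in("side","top"):
    print(c,[(np.round(d["at"],3).tolist(),round(d["confidence"],2)) for d in finder.search_frame("bucket_floor",c)[:2]])
print([(np.round(d["at"],3).tolist(),round(d["confidence"],2)) for d in finder.search_frame("cell","top")])
for n,(y0,y1,x0,x1) in(("top0",(195,250,100,150)),("t15",(195,250,100,150)),("t17",(195,250,100,150))):
    g=cv2.imread(f"pics/{n}.png").max(2)[y0:y1,x0:x1]; k,l,s,cc=cv2.connectedComponentsWithStats((g<60).astype(np.uint8)); print(n,[(int(s[i,4]),(cc[i]+[x0,y0]).round(1).tolist()) for i in range(1,k) if s[i,4]>8])
E
```

```text
clock: 33.72
ee_pos: [0.5398, 0.3745, 0.2004]
ee_rot: [-0.001, 0.758, 0.653, -0.004]
force: [0.7, 0.3, -0.9]
finger_gap: 0.0462
clock: 34.13
ee_pos: [0.5412, 0.2572, 0.2773]
ee_rot: [0.001, 0.756, 0.654, 0.001]
force: [1.2, -0.6, -0.8]
finger_gap: 0.0465
clock: 34.55
ee_pos: [0.5408, 0.0586, 0.2768]
ee_rot: [0.0, 0.757, 0.653, 0.0]
force: [0.1, 0.5, -0.5]
finger_gap: 0.0463
pos [0.5408 0.0586 0.2768] yaw 81.59 tilt [ 0.0009 -0.0003] shift [-0.7735  0.0916  0.6668] turn(az about tool z) 0.0173 deg -1.49
side [([0.477, 0.247, 0.135], 0.77), ([0.697, -0.403, 0.021], 0.23)]
top [([0.472, 0.22, 0.129], 0.59)]
[([0.4, 0.009, 0.039], 0.66), ([0.372, -0.074, 0.026], 0.62), ([0.594, 0.232, 0.044], 0.55), ([0.407, -0.216, 0.036], 0.49)]
top0 [(74, [118.1, 232.6])]
t15 [(80, [117.6, 221.5])]
t17 [(74, [118.0, 232.5])]
```

Bucket is level again: handle at top px (118.0,232.5) versus (118.1,232.6) at the start. Now the tongs go back.

```bash
python3 -m creep '-.0967 .0115 0 0 0 0;-.0967 .0115 0 0 0 0;-.0967 .0115 0 0 0 0;-.0967 .0115 0 0 0 0;-.0967 .0115 0 0 0 0'
python3 -m creep '-.0967 .0115 0 0 0 0;-.0967 .0115 0 0 0 0;-.0967 .0115 0 0 0 .0173;0 0 0 0 0 0;0 0 0 0 0 0'
python3 -m creep '0 0 .08 0 0 0;0 0 .1 0 0 0;0 0 .1 0 0 0;0 0 .06 0 0 0;0 0 0 0 0 0'
python3 -m creep '0 0 0 0 0 0;0 0 0 0 0 0;0 0 0 0 0 0'
python3 - <<'E'
from h import *
im,pose=snap("wrist","w18"); go(.532,-.2529,.0102,80.1)
R,p=pose
# measure the black tip and head against the first lift picture w7 / w8 (same tool-frame pixels if the hold is unchanged)
m=[cv2.imread(f"pics/{n}.png") for n in("w8","w11","w18")]
b=(slice(215,285),slice(235,315)); 
for i in(1,2): d=cv2.absdiff(m[0],m[i]).max(2)[225:262,258:292]; print("head zone diff",d.mean())
for q in("tongs","stand"): print(q,[(np.round(d["at"],3).tolist(),(R.T@(np.array(d["at"])-p)).round(3).tolist(),round(d["confidence"],2)) for d in finder.search_frame(q,"wrist")[:2]])
E
```

```text
clock: 35.22
ee_pos: [0.5354, -0.1332, 0.2767]
ee_rot: [0.0, 0.756, 0.655, 0.0]
force: [0.2, 0.6, -0.7]
finger_gap: 0.0463
clock: 35.63
ee_pos: [0.5321, -0.2509, 0.2757]
ee_rot: [-0.001, 0.766, 0.643, 0.0]
force: [0.0, 1.9, -0.3]
finger_gap: 0.0465
clock: 36.05
ee_pos: [0.5289, -0.245, 0.1347]
ee_rot: [-0.006, 0.764, 0.645, -0.001]
force: [-0.1, -0.0, -1.8]
finger_gap: 0.0457
clock: 36.3
ee_pos: [0.5335, -0.2505, 0.1434]
ee_rot: [0.002, 0.765, 0.644, 0.001]
force: [0.7, 0.1, -0.6]
finger_gap: 0.0463
pos [ 0.5333 -0.2507  0.1433] yaw 80.17 tilt [ 0.0039 -0.0027] shift [-0.0052 -0.0036  0.3327] turn(az about tool z) 0.0008 deg -0.07
head zone diff 120.47933227344993
head zone diff 120.75278219395867
tongs [([0.524, -0.248, 0.227], [0.001, -0.01, -0.084], 0.95)]
stand [([0.526, -0.252, 0.004], [-0.003, -0.007, 0.139], 0.55), ([0.559, -0.016, 0.006], [0.236, -0.016, 0.137], 0.47)]
```

```bash
python3 -m creep '-.005 -.003 .05 0 0 0;0 0 .06 0 0 0;0 0 .06 0 0 0;0 0 .03 0 0 0;0 0 0 0 0 0'
python3 -m creep '0 0 .04 0 0 0;0 0 .04 0 0 0;0 0 .03 0 0 0;0 0 0 0 0 0;0 0 0 0 0 0'
python3 -c "
from h import *
go(.532,-.2529,.0102,80.1); snap('side','s19')
D=cv2.absdiff(cv2.imread('pics/s19.png'),cv2.imread('pics/side0.png')).max(2)[280:309,300:345]; print(D.mean())"
```

```text
clock: 36.87
ee_pos: [0.5284, -0.2511, 0.0582]
ee_rot: [-0.002, 0.766, 0.643, -0.001]
force: [-0.7, 0.9, -1.0]
finger_gap: 0.0459
clock: 37.28
ee_pos: [0.5304, -0.2525, 0.0175]
ee_rot: [0.0, 0.765, 0.644, 0.0]
force: [0.2, 0.2, -0.6]
finger_gap: 0.0465
pos [ 0.5304 -0.2525  0.0175] yaw 80.11 tilt [ 0.0006 -0.0004] shift [-0.0003  0.004   0.0183] turn(az about tool z) 0.0001 deg -0.01
40.54636015325671
```

```bash
python3 -m creep '0 .003 .01 0 0 0;0 0 .007 0 0 0;0 0 0 0 0 0;0 0 0 0 0 0'
python3 -m creep '0 0 0 0 0 0;0 0 0 0 0 0;0 0 0 0 0 0;0 0 0 0 0 0' .6
python3 -m creep '0 0 0 0 0 0;0 0 0 0 0 0;0 0 0 0 0 0;0 0 0 0 0 0;0 0 0 0 0 0' 1
python3 -m creep '0 0 0 0 0 0;0 0 0 0 0 0;0 0 0 0 0 0' 
python3 -m creep '0 0 -.04 0 0 0;0 0 -.08 0 0 0;0 0 -.1 0 0 0;0 0 -.1 0 0 0;0 0 -.1 0 0 0'
```

```text
clock: 37.67
ee_pos: [0.5313, -0.2523, 0.01]
ee_rot: [0.0, 0.765, 0.644, 0.0]
force: [0.4, -0.8, -0.8]
finger_gap: 0.0465
clock: 38.0
ee_pos: [0.5313, -0.2524, 0.0099]
ee_rot: [0.0, 0.765, 0.644, -0.0]
force: [-0.1, -0.6, 0.1]
finger_gap: 0.0555
clock: 38.42
ee_pos: [0.5312, -0.2524, 0.0097]
ee_rot: [0.0, 0.765, 0.644, -0.0]
force: [-0.4, 0.3, 0.0]
finger_gap: 0.0845
clock: 38.67
ee_pos: [0.5312, -0.2523, 0.0098]
ee_rot: [0.0, 0.765, 0.644, -0.0]
force: [-0.4, 1.7, -0.3]
finger_gap: 0.0927
clock: 39.08
ee_pos: [0.5307, -0.2519, 0.1794]
ee_rot: [-0.0, 0.765, 0.644, -0.0]
force: [-0.1, -0.6, -0.9]
finger_gap: 0.0931
```

```bash
python3 -m creep '0 0 -.1 0 0 0;.06 -.08 -.03 0 0 0;.06 -.08 -.03 0 0 0;.06 -.08 0 0 0 0;.06 -.08 0 0 0 0'
python3 -m creep '0 0 0 0 0 0;0 0 0 0 0 0;0 0 0 0 0 0;0 0 0 0 0 0'
python3 - <<'E'
from h import *
snap("top","t20"); 
r={q:[(np.round(d["at"],3).tolist(),round(d["confidence"],2)) for d in finder.search_frame(q,"top")[:5] if d["confidence"]>.35] for q in("tongs","cell","bucket_floor","phone_pack","camera_pack","coin_cell","adapter","hard_drive","tape_roll")}
print(r)
snap("side","s20"); print({q:[(np.round(d["at"],3).tolist(),round(d["confidence"],2)) for d in finder.search_frame(q,"side")[:2]] for q in("tongs","bucket_floor")})
Dt=cv2.absdiff(cv2.imread("pics/t20.png"),cv2.imread("pics/top0.png")).max(2); Ds=cv2.absdiff(cv2.imread("pics/s20.png"),cv2.imread("pics/side0.png")).max(2)
for n,D,(y0,y1,x0,x1) in(("stand top",Dt,(190,232,355,405)),("tray",Dt,(160,245,245,335)),("handle",Dt,(205,240,108,142)),("bucket",Dt,(198,265,140,200)),("box far",Dt,(165,198,160,215)),("stand side",Ds,(255,309,300,350)),("box side",Ds,(148,215,185,272))): d=D[y0:y1,x0:x1]; print(n,d.mean().round(1),int((d>50).sum()))
print(RT()[1],bot.sense()["clock"])
E
```

```text
clock: 39.5
ee_pos: [0.4208, -0.1351, 0.2425]
ee_rot: [0.001, 0.766, 0.643, 0.0]
force: [-0.0, 0.4, 0.7]
finger_gap: 0.0927
clock: 39.83
ee_pos: [0.4226, -0.1369, 0.2418]
ee_rot: [0.0, 0.766, 0.643, 0.0]
force: [0.3, -0.3, -0.5]
finger_gap: 0.0932
{'tongs': [], 'cell': [([0.389, 0.028, 0.036], 0.75), ([0.597, 0.23, 0.049], 0.69), ([0.472, 0.255, 0.125], 0.61), ([0.697, 0.222, 0.028], 0.59), ([0.374, -0.074, 0.025], 0.56)], 'bucket_floor': [([0.475, 0.254, 0.125], 0.83)], 'phone_pack': [([0.493, -0.05, 0.013], 0.74), ([0.702, -0.394, 0.022], 0.59), ([0.783, -0.149, 0.026], 0.36)], 'camera_pack': [([0.609, -0.078, 0.016], 0.58)], 'coin_cell': [([0.28, 0.302, 0.029], 0.7), ([0.626, 0.013, 0.013], 0.48)], 'adapter': [([0.278, 0.3, 0.031], 0.66)], 'hard_drive': [([0.783, -0.145, 0.024], 0.87)], 'tape_roll': [([0.772, 0.083, 0.025], 0.74), ([0.787, -0.146, 0.028], 0.62), ([0.494, -0.05, 0.009], 0.51)]}
{'tongs': [([0.53, -0.259, 0.07], 0.58)], 'bucket_floor': [([0.478, 0.248, 0.133], 0.62), ([0.531, -0.26, 0.072], 0.35)]}
stand top 82.5 1643
tray 18.8 805
handle 9.7 0
bucket 5.7 0
box far 12.1 109
stand side 10.2 7
box side 14.9 321
[ 0.42171166 -0.13592555  0.24172197] 40.4833
```

```bash
python3 -c "
from cell import bot
print(bot.finish_job())"
```

```text
the job is handed in; nothing more can be done
None
```

The job is done and handed in at about 40.5 s: the battery is in the quarantine box, the bucket is level and the tongs are back in their stand. The arm was held clear of everything at hand-in.

**What I did:** I took the tongs, clamped the small dark block battery from the tray and let go of it in the bucket. I pushed the lever over with the back of one finger, then put the tongs back.

**What went wrong on the way:**
- **First grasp missed:** the fingertips sit about 36 mm short of the reported TCP, so the fingers closed above the grip plates. Nothing in the stand moved, and the second try worked.
- **Bucket hung on its catch:** I backed off the lever slowly, and the bucket stopped at about 0.3 rad. I went back to nudge the lever from its +x side. The force reading stayed near zero there, so I can't say exactly when it went home.

**Last checks:**
- **Bucket and lever:** the lever handle is back at its starting pixel, within 0.1 px, when checked after the nudge. In the last picture that patch is unchanged, and the bucket position matches the start.
- **Battery:** the top camera's finder puts it at (0.597, 0.230, 0.049), in the far half of the box. The side camera did not pick it out there.
- **Tongs:** the side view of the stand is nearly identical to the start. The top camera could not confirm it because the arm was probably in the way.
- **Bystanders:** everything I searched for at the end reads within about 6 mm of its first position. I did not check the screwdriver.
- **Unexplained:** the side view of the box still differs in 321 pixels from the start, though the bucket's position there agrees. I didn't look into why.

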